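Unstack the parts trays onto their dispatch pads

ROBOT

A 6-joint arm with a two-finger parallel gripper is mounted at the origin on the work surface. World frame = base frame: x ahead of the robot, y to its left, z up, the work surface at z = 0. Lengths are in m, angles in degrees, forces in N, time in s.
With the tool pointing down it reaches from about 0.35 to 0.875 m from the base axis. Payload 4.2 kg.
Tool frame: the origin (TCP) lies on the centre line of the jaws, within the pads' length; the fingertips stand 11 mm ahead of it and the grasp point (between the pads) lies 8 mm behind it; z points along the fingers, y is the line along which they close (so a half turn about z gives the same grasp; the last joint's range is limited). The gripper opens to 87 mm and grips with 3 to 60 N. Pads are 19 mm wide; open, the fingers measure 117 mm over their backs; the gripper's body (75 mm by 190 mm) begins 51 mm behind the grasp point.
Start: joints at [82.368, 22.042, 0.453, 0, -68.411, -14.817], TCP at [0.239, 0.578, 0.234] pointing down, gripper open.
Joint ranges: [-179.83, 179.83], [-69.29, 118.12], [-61.27, 80.66], [-181.25, 117.63], [-171.15, -9.14], [-177.46, 177.46]. Speed limits (degrees/s): [159.86, 159.86, 180, 180, 180, 180].

INTERFACE

Orientations are given as a 3x3 rotation matrix whose columns are the frame's x, y, z axes.
In Python, from station import r gives the robot as it stands.
- The arm moves only by the tool servo_tool, never from a script. Its argument "commands" is a list that holds one entry, the list of rows, each a list of 7 numbers: the closure, from 0 (fully open) to 1 (shut), then the shift along the tool's x, y, z in mm, then the turn, a rotation vector about the tool's x, y, z in rad. In form: [[[claw, x, y, z, ax, ay, az], ...]]. A call has exactly 5 rows; each row is the pose to reach, as a shift and turn from the pose commanded when the call began, along the tool's axes at that moment; what a row does not reach only later rows make up. A row lasts 1/10 s, in which the tool goes at most 50 mm and 8.59 degrees, less where a joint would pass 70% of its speed; a pose out of reach is approached as far as the arm can. A call with a gripper value outside its range is refused whole. The fingers move at their own pace and stop on an object; the grip force is fixed at half the most. Time passes only in rows, so rows that repeat a pose let the fingers close, or fill a call up. It gives the time, the measured TCP pose, the force, the opening and the grip force at its end, in the units of the state.
- r.sense(): the state, without advancing time (a new reading comes with each control period).
- r.capture(name): name is "scene" or "top"; returns a dict with "pixels" (480x640x3 uint8, red, green, blue), "camera_matrix" (3x3 intrinsics, pixels), "R" (3x3) and "t" (3): a world point X has camera coordinates R X + t. Camera axes: x right, y down, z forward; pixel columns grow to the right and rows downward; lengths in m; the calibration is good to about 2 mm. A picture is of the moment at which its call begins. There is no depth.
- r.finish_job(): hands the job in; it is judged then, once.
The state is a dict: "time_s": time; "joints": joint angles; "joint_velocities": joint speeds; "effort": joint torques, N m; "tcp_pos": TCP position; "ee_rot": TCP orientation; "wrist_force": force on the tool from outside, world axes, zero at the start; "moment": the same for the moment, N m; "gripper_width": opening from 0.0 (shut) to 1.0 (fully open); "gripper_force": force on a finger pad.
Only numpy, scipy, OpenCV 4.12 (cv2) and the standard library are available. Lean on these libraries where they do the work, as an engineer would, in place of code of your own. Each camera call takes 0.05 s, during which the arm holds its last target. There are 200 camera calls.

TASK

Take the stack of four steel parts trays apart from the top down and set each tray on the pad whose border has the colour of its end blocks, lying centred and square on the black middle, either way round. Keep the trays level and set them down gently, without dropping them, and leave the jar and the pipe coupling where they stand.

Things in the scene. Friction and masses are not known exactly. Their poses are not given: they have to be found in the camera images.
- red_tray_center (a point): centre of the red tray: dark steel with red end blocks, packed firmly with two fat dark tubes lying lengthwise; 180 x 50 x 40 mm, 0.45 kg, sides vertical. Point 20 mm above its underside; x along its length, y across its width (grip across the width at mid-length), z up. Starts in the lower layer, on a fixed 12 mm thick, 190 mm square board, 40 mm gap to its parallel neighbour.
- yellow_tray_center (a point): centre of the yellow tray: dark steel with yellow end blocks, packed firmly with four thin bright rods lying lengthwise; 180 x 50 x 40 mm, 0.45 kg, sides vertical. Point 20 mm above its underside; x along its length, y across its width (grip across the width at mid-length), z up. Starts in the lower layer, on a fixed 12 mm thick, 190 mm square board, 40 mm gap to its parallel neighbour.
- blue_tray_center (a point): centre of the blue tray: dark steel with blue end blocks, packed firmly with a row of five upright dark sleeves; 180 x 50 x 40 mm, 0.45 kg, sides vertical. Point 20 mm above its underside; x along its length, y across its width (grip across the width at mid-length), z up. Starts in the upper layer, crosswise on the lower two, 40 mm gap to its parallel neighbour.
- green_tray_center (a point): centre of the green tray: dark steel with green end blocks, packed firmly with nine brass pins lying crosswise; 180 x 50 x 40 mm, 0.45 kg, sides vertical. Point 20 mm above its underside; x along its length, y across its width (grip across the width at mid-length), z up. Starts in the upper layer, crosswise on the lower two, 40 mm gap to its parallel neighbour.
- red_pad: flat pad, fixed on the bench, with a black middle (184 x 54 mm, just larger than a tray) and a 10 mm wide red border; 204 x 74 x 4 mm in all. Origin at the centre of its underside (bench height); x along its length, z up.
- yellow_pad: flat pad, fixed on the bench, with a black middle (184 x 54 mm, just larger than a tray) and a 10 mm wide yellow border; 204 x 74 x 4 mm in all. Origin at the centre of its underside (bench height); x along its length, z up.
- blue_pad: flat pad, fixed on the bench, with a black middle (184 x 54 mm, just larger than a tray) and a 10 mm wide blue border; 204 x 74 x 4 mm in all. Origin at the centre of its underside (bench height); x along its length, z up.
- green_pad: flat pad, fixed on the bench, with a black middle (184 x 54 mm, just larger than a tray) and a 10 mm wide green border; 204 x 74 x 4 mm in all. Origin at the centre of its underside (bench height); x along its length, z up.
- jar: loose bystander: jar with an orange cap, 48 mm across, 75 mm tall, beyond the stack. Origin at the centre of its underside.
- coupling: loose bystander: bright steel pipe coupling (short tube standing on end), 48 mm across, 40 mm tall, beyond the stack. Origin at the centre of its underside.
Things that resemble listed ones, but are neither listed nor needed, are in the scene too. What is shaped like the green_pad but purple is not meant. Leave any turquoise look-alike of the yellow_pad alone.

How it is judged:
By the outcome, as a careful person would: the job done as asked, in the order asked, and still so for the second after the job is handed in, with the robot touching nothing.
It also fails if it takes over 112 s, if anything falls off the work surface, if the arm or the gripper's body presses on something with over 40 N, if the wrist force passes 120 N, or if a joint passes its speed limit or range.

## Working session

There is one attempt and no reset: what is moved stays moved. The work goes in short steps, Python scripts to look and compute and a tool call to move; the robot and the scene stay as the last step left them, time stands still between calls to the robot, and variables do not carry over. Pictures are saved under pics/ and viewed, at most 17 in all, crops included, and the job is handed in when it is done.

Besides the shell and the picture viewer there is one more tool, called after "Request:" by a JSON object that holds its "method" and its "body". servo_tool: Moves the arm, as the interface text tells. Its arguments: {"type":"object","properties":{"commands":{"type":"array","items":{"type":"array","items":{"type":"array","items":{"type":"number"}}}}},"required":["commands"]}

```bash
mkdir -p pics; ls
python3 - <<'E'
from station import r
import cv2,numpy as np
for n in("scene","top"):
    c=r.capture(n); cv2.imwrite(f"pics/{n}0.png",c["pixels"][:,:,::-1]); np.savez(f"{n}0.npz",**c)
    print(n,c["camera_matrix"].round(1).tolist(),c["R"].round(3).tolist(),c["t"].round(3).tolist(), (-c["R"].T@c["t"]).round(3))
s=r.sense(); print(s["tcp_pos"],s["ee_rot"],s["time_s"])
E
```

```text
pics
scene [[513.8, 0.0, 319.6], [0.0, 513.8, 231.6], [0.0, 0.0, 1.0]] [[0.125, 0.992, -0.019], [0.745, -0.107, -0.658], [-0.655, 0.068, -0.753]] [-0.062, -0.324, 1.599] [ 1.296 -0.082  0.989]
top [[470.3, 0.0, 311.6], [0.0, 470.3, 239.4], [0.0, 0.0, 1.0]] [[-0.005, -1.0, -0.015], [-0.991, 0.006, -0.134], [0.134, 0.014, -0.991]] [0.027, 0.519, 1.227] [0.351 0.007 1.286]
[0.23845749 0.57716905 0.23257816] [[ 9.24166210e-01 -3.81990088e-01 -6.23437757e-04]
 [-3.81990575e-01 -9.24164371e-01 -1.84845020e-03]
 [ 1.29930693e-04  1.94642256e-03 -9.99998097e-01]] 0.1
```

View pics/scene0.png

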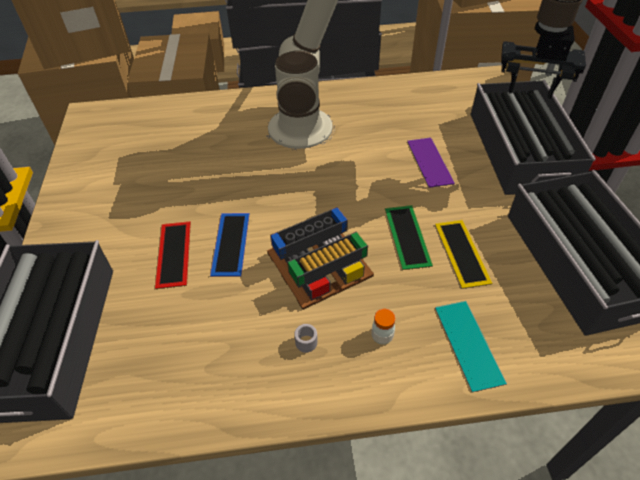

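View pics/top0.png

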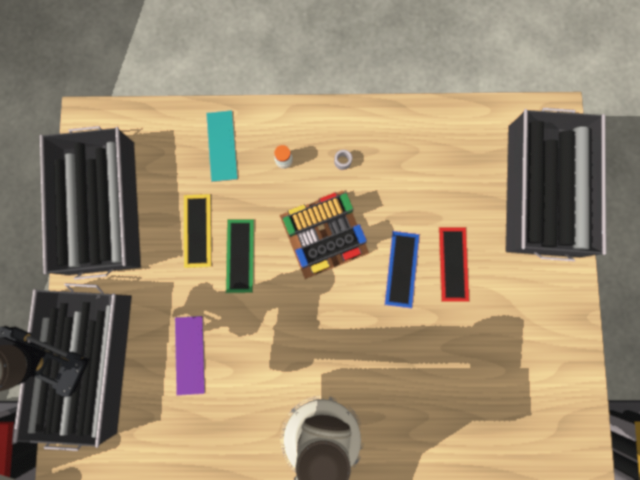

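The scene view shows the stack at (320,258) and the pads red (172,255), blue (230,245), green (408,237) and yellow (463,253). In the top view the stack is at (325,235) and the pads are red (454,264), blue (402,269), green (240,256) and yellow (198,230).

Possible mix-ups in the top view:
- Purple pad at (190,355) and turquoise pad at (222,146): not wanted.
- Trays in the upper layer: green (318,214) and blue (333,247).
- Large bins with rods on both sides: not wanted.

First target is the green tray: brass pins, green end blocks, top layer.

```bash
cat > h.py <<'E'
import cv2,numpy as np
def ray(c,uv,z):
    K,R,t=c["camera_matrix"],c["R"],c["t"]
    d=(R.T@np.linalg.inv(K)@np.c_[np.atleast_2d(uv),np.ones(len(np.atleast_2d(uv)))].T).T
    o=-R.T@t
    return (o+d*((z-o[2])/d[:,2])[:,None])[:,:2]
H={"red":[(0,6),(174,180)],"yellow":[(24,31)],"blue":[(106,118)],"green":[(55,80)]}
def mask(c,col,s=120,v=60):
    h=cv2.cvtColor(c["pixels"],cv2.COLOR_RGB2HSV); m=0
    for a,b in H[col]: m=m|cv2.inRange(h,(a,s,v),(b,255,255))
    return m
def blobs(m,amin=15):
    cs,_=cv2.findContours(m,cv2.RETR_EXTERNAL,cv2.CHAIN_APPROX_NONE)
    return [k for k in cs if cv2.contourArea(k)>=amin]
def rect(c,k,z):
    p=ray(c,k[:,0,:].astype(float),z)*1000
    (cx,cy),(w,h),a=cv2.minAreaRect(p.astype(np.float32))
    if w<h: w,h,a=h,w,a+90
    return round(cx,1),round(cy,1),round(w,1),round(h,1),round((a+90)%180-90,1)
E
python3 - <<'E'
from h import *
for n in("scene","top"):
    c=dict(np.load(f"{n}0.npz"))
    for col in H:
        for k in blobs(mask(c,col)):
            u=k[:,0].mean(0)
            if 140<u[0]<500 and 150<u[1]<340: print(n,col,u.round(),cv2.contourArea(k),"pad",rect(c,k,.004),"up",rect(c,k,.092))
a=[cv2.resize(np.load("top0.npz")["pixels"][185:285,275:375],(400,400),interpolation=2),cv2.resize(np.load("scene0.npz")["pixels"][200:310,260:380],(436,400),interpolation=2)]
cv2.imwrite("pics/crop.png",cv2.resize(np.hstack(a),(800,383))[:,:,::-1])
E
```

```text
scene red [319. 287.] 284.0 pad (609.7, -15.2, 52.9, 47.3, -75.7) up (671.0, -21.2, 48.2, 43.1, -75.7)
scene red [173. 255.] 1797.5 pad (457.5, -360.7, 203.8, 73.2, -0.0) up (532.5, -335.8, 185.6, 66.6, -0.0)
scene yellow [353. 272.] 233.5 pad (577.2, 71.2, 57.8, 41.3, -70.0) up (641.4, 57.5, 52.7, 37.6, -70.0)
scene yellow [463. 254.] 1849.0 pad (554.1, 343.2, 203.1, 72.7, 2.1) up (620.4, 305.2, 185.0, 66.2, 2.1)
scene blue [277. 243.] 149.0 pad (462.2, -101.3, 64.7, 30.1, 20.6) up (536.8, -99.6, 58.9, 27.4, 20.6)
scene blue [230. 245.] 1691.5 pad (445.1, -219.8, 199.7, 72.2, -7.5) up (521.2, -207.6, 181.9, 65.8, -7.5)
scene blue [340. 219.] 137.0 pad (403.6, 64.6, 81.7, 27.3, 17.9) up (483.4, 51.5, 74.4, 24.8, 17.9)
scene green [302. 280.] 15.0 pad (582.2, -54.0, 20.2, 7.1, -6.0) up (646.0, -56.5, 18.4, 6.5, -6.0)
scene green [296. 268.] 126.5 pad (545.1, -64.6, 49.5, 21.6, 21.7) up (612.3, -66.2, 45.1, 19.7, 21.7)
scene green [358. 240.] 92.0 pad (480.6, 98.8, 49.1, 18.1, 21.6) up (553.5, 82.6, 44.7, 16.5, 21.6)
scene green [408. 238.] 1655.5 pad (483.6, 223.7, 201.8, 71.8, 0.2) u
[... 546 characters left out ...]
ow [197. 231.] 1708.5 pad (551.1, 343.1, 199.8, 69.6, 1.8) up (537.4, 320.1, 186.1, 64.8, 1.8)
top blue [302. 257.] 106.0 pad (475.4, 50.9, 49.1, 19.8, 21.6) up (466.9, 47.9, 45.7, 18.5, 21.6)
top blue [402. 269.] 1773.0 pad (441.5, -220.4, 198.6, 69.7, -7.6) up (435.3, -204.8, 185.0, 65.0, -7.6)
top blue [359. 234.] 116.5 pad (537.4, -104.7, 49.3, 22.1, 22.0) up (524.6, -97.1, 45.9, 20.6, 22.0)
top green [240. 256.] 1619.0 pad (481.3, 222.1, 195.6, 67.5, -0.0) up (472.3, 207.3, 182.2, 62.9, -0.0)
top green [289. 225.] 83.5 pad (565.0, 86.1, 45.3, 17.5, 21.6) up (550.3, 80.6, 42.2, 16.3, 21.6)
top green [345. 202.] 97.0 pad (627.6, -69.1, 45.2, 20.2, 20.7) up (608.6, -63.9, 42.1, 18.8, 20.7)
```

View pics/crop.png

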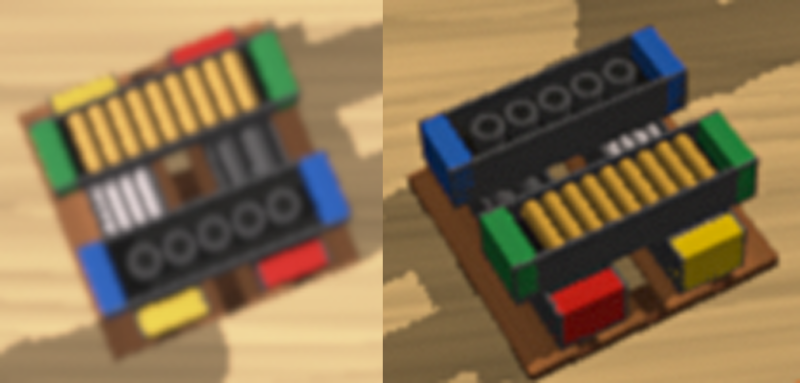

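The crop confirms green and blue on top, with red (right in the top view) and yellow (left) beneath. In the crop the green tray's blocks are at (52,155) and (272,65).

```bash
cat > plan.py <<'E'
import numpy as np
from scipy.spatial.transform import Rotation as Ro
from station import r
def T(psi):
    a=np.radians(psi);c,s=np.cos(a),np.sin(a)
    return np.array([[c,s,0],[s,-c,0],[0,0,-1.]])
def plan(wps):
    s=r.sense(); p=np.array(s["tcp_pos"])*1000; R=np.array(s["ee_rot"]); psi=np.degrees(np.arctan2(R[1,0],R[0,0]))
    print("now",p.round(1),round(psi,2),"t",s["time_s"],"w",round(s["gripper_width"],3),"F",np.round(s["wrist_force"],1),"j",np.round(s["joints"],0))
    for x,y,z,ps,n in wps:
        p0,a0=p,psi
        for i in range(1,n+1):
            q=p0+(np.array([x,y,z])-p0)*i/n; a=a0+(ps-a0)*i/n; Rq=T(a)
            d=R.T@(q-p); v=Ro.from_matrix(R.T@Rq).as_rotvec()
            print("wp",(x,y,z),"end",d.round(1),v.round(4)," step",(d/5).round(1),(v/5).round(4))
            p,R,psi=q,Rq,a
E
python3 -c "
from plan import *
plan([(581,8.3,235,-68.5,4),(581,8.3,68,-68.5,2)])"
```

```text
now [238.5 577.2 232.6] -22.46 t 0.1 w 0.996 F [ 0.1 -1.1 -0.5] j [ 82.  22.   0.  -0. -68. -15.]
wp (581, 8.3, 235) end [133.5  98.7  -0.4] [ 0.0019 -0.0003  0.2009]  step [26.7 19.7 -0.1] [ 0.0004 -0.0001  0.0402]
wp (581, 8.3, 235) end [150.5  70.1  -0.6] [0.     0.     0.2009]  step [30.1 14.  -0.1] [0.     0.     0.0402]
wp (581, 8.3, 235) end [161.4  38.7  -0.6] [0.     0.     0.2009]  step [32.3  7.7 -0.1] [0.     0.     0.0402]
wp (581, 8.3, 235) end [165.9   5.7  -0.6] [0.     0.     0.2009]  step [33.2  1.1 -0.1] [0.     0.     0.0402]
wp (581, 8.3, 68) end [-0.  -0.  83.5] [0. 0. 0.]  step [-0.  -0.  16.7] [0. 0. 0.]
wp (581, 8.3, 68) end [-0.  -0.  83.5] [0. 0. 0.]  step [-0.  -0.  16.7] [0. 0. 0.]
```

Request:
{"method": "servo_tool", "body": {"commands": [[[0.12,16,12,0,0.0004,0,0.03],[0.12,40,30,0,0.0008,0,0.07],[0.12,70,52,0,0.0012,0,0.11],[0.12,101,75,0,0.0016,0,0.155],[0.12,133.5,98.7,0,0.0019,0,0.201]]]}}

```text
time_s: 0.6
tcp_pos: [0.3246, 0.434, 0.233]
ee_rot: [[0.829, -0.56, 0.0], [-0.56, -0.829, 0.001], [-0.0, -0.001, -1.0]]
wrist_force: [0.8, 0.4, 0.2]
gripper_width: 0.882
gripper_force: 0.0
```

Request:
{"method": "servo_tool", "body": {"commands": [[[0.12,30,14,0,0,0,0.04],[0.12,60,28,0,0,0,0.08],[0.12,90,42,0,0,0,0.12],[0.12,120,56,0,0,0,0.16],[0.12,150.5,70.1,-0.6,0,0,0.201]]]}}

```text
time_s: 1.1
tcp_pos: [0.4102, 0.2918, 0.2336]
ee_rot: [[0.7, -0.714, 0.0], [-0.714, -0.7, 0.001], [-0.001, -0.001, -1.0]]
wrist_force: [1.3, 0.1, -0.3]
gripper_width: 0.881
gripper_force: 0.0
```

Request:
{"method": "servo_tool", "body": {"commands": [[[0.12,32,8,0,0,0,0.04],[0.12,64,16,0,0,0,0.08],[0.12,96,23,0,0,0,0.12],[0.12,129,31,0,0,0,0.16],[0.12,161.4,38.7,-0.6,0,0,0.201]]]}}

```text
time_s: 1.6
tcp_pos: [0.4957, 0.1496, 0.234]
ee_rot: [[0.543, -0.84, -0.0], [-0.84, -0.543, 0.001], [-0.001, -0.001, -1.0]]
wrist_force: [0.4, 1.7, 0.7]
gripper_width: 0.878
gripper_force: 0.0
```

Request:
{"method": "servo_tool", "body": {"commands": [[[0.12,40,1.5,0,0,0,0.045],[0.12,80,3,0,0,0,0.09],[0.12,115,4,0,0,0,0.135],[0.12,145,5,0,0,0,0.175],[0.12,165.9,5.7,-0.6,0,0,0.201]]]}}

```text
time_s: 2.1
tcp_pos: [0.5815, 0.0069, 0.234]
ee_rot: [[0.363, -0.932, -0.001], [-0.932, -0.363, 0.001], [-0.001, 0.0, -1.0]]
wrist_force: [0.4, 0.7, -0.3]
gripper_width: 0.884
gripper_force: 0.0
```

```bash
python3 -c "
from plan import *
plan([(581,8.3,68,-68.5,2)])"
```

```text
now [581.5   6.9 234. ] -68.69 t 2.1 w 0.884 F [ 0.4  0.7 -0.3] j [ 17.  18.  -6.  -0. -66.   5.]
wp (581, 8.3, 68) end [-0.6 -0.  83. ] [ 0.0001  0.0015 -0.0017]  step [-0.1 -0.  16.6] [ 0.      0.0003 -0.0003]
wp (581, 8.3, 68) end [-0.8 -0.  83. ] [ 0.      0.     -0.0017]  step [-0.2 -0.  16.6] [ 0.      0.     -0.0003]
```

Request:
{"method": "servo_tool", "body": {"commands": [[[0.12,-0.3,0,15,0,0,0],[0.12,-0.6,0,40,0,0.001,-0.001],[0.12,-1,0,70,0,0.0015,-0.002],[0.12,-1.4,0,100,0,0.0015,-0.003],[0.12,-1.4,0,124,0,0.0015,-0.0034]]]}}

```text
time_s: 2.6
tcp_pos: [0.5797, 0.0101, 0.1087]
ee_rot: [[0.369, -0.929, -0.001], [-0.929, -0.369, -0.0], [-0.0, 0.001, -1.0]]
wrist_force: [0.1, 0.4, -0.1]
gripper_width: 0.88
gripper_force: 0.0
```

Run:
```python
from plan import *
import cv2
c=r.capture("scene");t=r.capture("top")
a=[cv2.resize(c["pixels"][170:310,240:400],(457,400),interpolation=2),cv2.resize(t["pixels"][165:285,265:365],(333,400),interpolation=2)]
cv2.imwrite("pics/c2.png",np.hstack(a)[:,:,::-1])
plan([(581,8.3,68,-68.5,1)])
```

```text
now [577.7   9.7 106.8] -68.37 t 2.7 w 0.877 F [-0.5 -0.  -0.2] j [ 17.  25. -16.  -0. -50.   5.]
wp (581, 8.3, 68) end [ 2.5 -2.8 38.8] [0.0076 0.0015 0.0022]  step [ 0.5 -0.6  7.8] [0.0015 0.0003 0.0004]
```

View pics/c2.png

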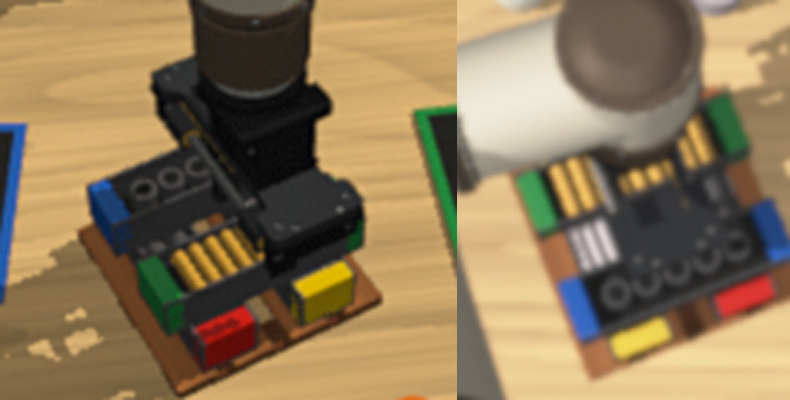

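The gripper straddles the green tray at mid-length: scene crop (255,225), top crop (645,170). The arm was still settling, so I'll correct and go down slowly.

Request:
{"method": "servo_tool", "body": {"commands": [[[0.12,0,0,2,0,0,0],[0.12,0,0,8,0,0,0],[0.12,0,0,12,0,0,0],[0.12,0,0,12,0,0,0],[0.12,0,0,12,0,0,0]]]}}

```text
time_s: 3.2
tcp_pos: [0.581, 0.0103, 0.0994]
ee_rot: [[0.369, -0.929, 0.002], [-0.929, -0.369, 0.0], [0.0, -0.002, -1.0]]
wrist_force: [-0.5, 0.3, -0.7]
gripper_width: 0.879
gripper_force: 0.0
```

```bash
python3 -c "
from plan import *
for i in range(3):plan([(581,8.3,68,-68.5,1)]);r.capture('top')"
```

```text
now [581.   10.3  99.4] -68.32 t 3.2 w 0.879 F [-0.5  0.3 -0.7] j [ 17.  25. -16.   0. -49.   5.]
wp (581, 8.3, 68) end [ 1.9  0.8 31.4] [-0.0023 -0.0004  0.0032]  step [0.4 0.2 6.3] [-0.0005 -0.0001  0.0006]
now [581.   10.3  99.4] -68.31 t 3.25 w 0.878 F [ 0.6 -0.1 -0.3] j [ 17.  25. -16.   0. -49.   5.]
wp (581, 8.3, 68) end [ 1.9  0.8 31.4] [-0.0023 -0.0005  0.0033]  step [0.4 0.2 6.3] [-0.0005 -0.0001  0.0007]
now [581.   10.3  99.3] -68.32 t 3.3 w 0.885 F [ 0.1  0.3 -0.1] j [ 17.  25. -16.   0. -49.   5.]
wp (581, 8.3, 68) end [ 1.9  0.8 31.3] [-0.0023 -0.0004  0.0032]  step [0.4 0.2 6.3] [-0.0005 -0.0001  0.0006]
```

Request:
{"method": "servo_tool", "body": {"commands": [[[0.12,0.6,0.3,8,-0.0005,0,0.001],[0.12,1.2,0.6,20,-0.001,0,0.002],[0.12,1.9,0.8,29,-0.002,0,0.003],[0.12,1.9,0.8,31.3,-0.0023,0,0.003],[0.12,1.9,0.8,31.3,-0.0023,0,0.003]]]}}

```text
time_s: 3.85
tcp_pos: [0.5803, 0.008, 0.0665]
ee_rot: [[0.367, -0.93, -0.003], [-0.93, -0.367, -0.001], [0.0, 0.003, -1.0]]
wrist_force: [-0.4, 0.3, 0.3]
gripper_width: 0.878
gripper_force: 0.0
```

Request:
{"method": "servo_tool", "body": {"commands": [[[0.2,0,0,0,0,0,0],[0.3,0,0,0,0,0,0],[0.5,0,0,0,0,0,0],[0.7,0,0,0,0,0,0],[0.7,0,0,0,0,0,0]]]}}

```text
time_s: 4.35
tcp_pos: [0.581, 0.0083, 0.0679]
ee_rot: [[0.367, -0.93, 0.0], [-0.93, -0.367, -0.0], [0.0, -0.0, -1.0]]
wrist_force: [-0.5, -0.6, 0.3]
gripper_width: 0.573
gripper_force: 30.0
```

```bash
python3 -c "
from plan import *
plan([])"
```

```text
now [581.    8.3  67.9] -68.49 t 4.35 w 0.573 F [-0.5 -0.6  0.3] j [ 17.  27. -18.   0. -45.   5.]
```

```bash
python3 -c "
from plan import *
plan([(581,8.3,150,-68.5,1),(482.5,222.9,150,0.1,3),(482.5,222.9,45,.1,1)])"
```

```text
now [581.    8.3  67.9] -68.49 t 4.35 w 0.573 F [-0.5 -0.6  0.3] j [ 17.  27. -18.   0. -45.   5.]
wp (581, 8.3, 150) end [  0.    0.  -82.1] [-0.     -0.0004  0.0002]  step [  0.    0.  -16.4] [-0.     -0.0001  0.    ]
wp (482.5, 222.9, 150) end [-78.6   4.3   0. ] [ 0.      0.     -0.3991]  step [-15.7   0.9   0. ] [ 0.      0.     -0.0798]
wp (482.5, 222.9, 150) end [-74.1 -26.5   0. ] [ 0.      0.     -0.3991]  step [-14.8  -5.3   0. ] [ 0.      0.     -0.0798]
wp (482.5, 222.9, 150) end [-58.  -53.3   0. ] [ 0.      0.     -0.3991]  step [-11.6 -10.7   0. ] [ 0.      0.     -0.0798]
wp (482.5, 222.9, 45) end [  0.   0. 105.] [ 0.  0. -0.]  step [ 0.  0. 21.] [ 0.  0. -0.]
```

Request:
{"method": "servo_tool", "body": {"commands": [[[0.7,0,0,-5,0,0,0],[0.7,0,0,-20,0,0,0],[0.7,0,0,-42,0,0,0],[0.7,0,0,-66,0,0,0],[0.7,0,0,-82,0,0,0]]]}}

```text
time_s: 4.85
tcp_pos: [0.5803, 0.0082, 0.1502]
ee_rot: [[0.366, -0.93, -0.002], [-0.93, -0.366, -0.0], [-0.0, 0.002, -1.0]]
wrist_force: [-0.4, -0.3, -4.9]
gripper_width: 0.574
gripper_force: 30.0
```

Request:
{"method": "servo_tool", "body": {"commands": [[[0.7,-8,0.5,0,0,0,-0.04],[0.7,-24,1,0,0,0,-0.12],[0.7,-42,2,0,0,0,-0.21],[0.7,-60,3,0,0,0,-0.305],[0.7,-78.6,4.3,0,0,0,-0.399]]]}}

```text
time_s: 5.35
tcp_pos: [0.5458, 0.0804, 0.1474]
ee_rot: [[0.703, -0.712, -0.005], [-0.712, -0.703, -0.001], [-0.003, 0.005, -1.0]]
wrist_force: [0.6, 0.2, -4.8]
gripper_width: 0.568
gripper_force: 30.0
```

Request:
{"method": "servo_tool", "body": {"commands": [[[0.7,-15,-5,0,0,0,-0.08],[0.7,-30,-10.5,0,0,0,-0.16],[0.7,-45,-16,0,0,0,-0.24],[0.7,-60,-21,0,0,0,-0.32],[0.7,-74.1,-26.5,0,0,0,-0.399]]]}}

```text
time_s: 5.85
tcp_pos: [0.5128, 0.1516, 0.1475]
ee_rot: [[0.924, -0.383, -0.005], [-0.383, -0.924, -0.002], [-0.004, 0.004, -1.0]]
wrist_force: [-0.2, 0.8, -6.1]
gripper_width: 0.575
gripper_force: 30.0
```

Request:
{"method": "servo_tool", "body": {"commands": [[[0.7,-15,-14,0,0,0,-0.1],[0.7,-31,-28,0,0,0,-0.2],[0.7,-44,-40,0,0,0,-0.29],[0.7,-54,-49,0,0,0,-0.365],[0.7,-58,-53.3,0,0,0,-0.399]]]}}

```text
time_s: 6.35
tcp_pos: [0.4802, 0.2234, 0.1478]
ee_rot: [[1.0, 0.006, -0.004], [0.006, -1.0, -0.002], [-0.004, 0.002, -1.0]]
wrist_force: [-0.3, 0.4, -5.3]
gripper_width: 0.569
gripper_force: 30.0
```

Request:
{"method": "servo_tool", "body": {"commands": [[[0.7,0,0,10,0,0,0],[0.7,0,0,32,0,0,0],[0.7,0,0,60,0,0,0],[0.7,0,0,88,0,0,0],[0.7,0,0,102,0,0,0]]]}}

```text
time_s: 6.85
tcp_pos: [0.4802, 0.2205, 0.0438]
ee_rot: [[1.0, -0.001, -0.006], [-0.001, -1.0, -0.005], [-0.006, 0.005, -1.0]]
wrist_force: [-1.0, -0.4, -5.7]
gripper_width: 0.572
gripper_force: 30.0
```

Request:
{"method": "servo_tool", "body": {"commands": [[[0.7,0,0,2,0,0,0],[0.7,0,0,2,0,0,0],[0.7,0,0,2,0,0,0],[0.7,0,0,2,0,0,0],[0.7,0,0,2,0,0,0]]]}}

```text
time_s: 7.35
tcp_pos: [0.4826, 0.2232, 0.0464]
ee_rot: [[1.0, 0.001, 0.001], [0.001, -1.0, 0.001], [0.001, -0.001, -1.0]]
wrist_force: [-0.2, 0.5, -5.8]
gripper_width: 0.568
gripper_force: 30.0
```

Run:
```python
from plan import *
import cv2
c=r.capture("scene");t=r.capture("top")
a=[cv2.resize(c["pixels"][190:290,350:480],(520,400),interpolation=2),cv2.resize(t["pixels"][205:305,205:275],(280,400),interpolation=2)]
cv2.imwrite("pics/c3.png",np.hstack(a)[:,:,::-1])
plan([(482.5,222.9,22,.1,1)])
```

```text
now [482.4 223.1  46.1] 0.09 t 7.45 w 0.575 F [-0.6  0.  -5.3] j [ 42.  25. -26.  -0. -39.  48.]
wp (482.5, 222.9, 22) end [ 0.1  0.2 24.1] [-0.0002 -0.0002 -0.0001]  step [0.  0.  4.8] [-0. -0. -0.]
```

View pics/c3.png

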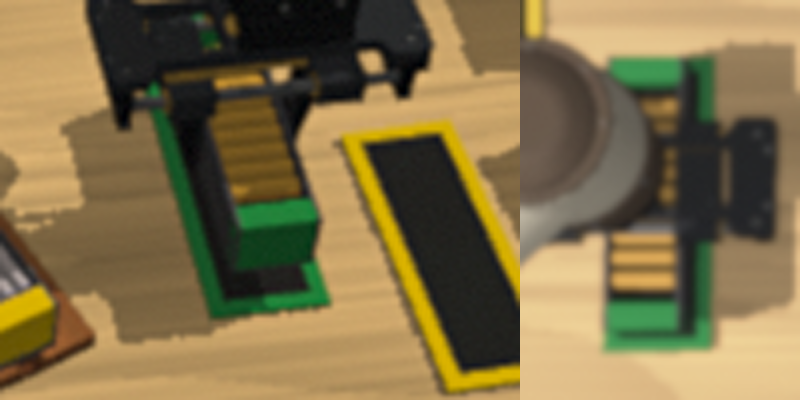

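The green tray hangs over its pad: end blocks in the top crop at (645,72) and (643,315), with the pad frame visible at right (705,200) and bottom (650,342). I'll check the offset numerically.

Run:
```python
from h import *
c=dict(np.load("top0.npz"))
for n,uv in (("corners",[(227,219.5),(245.7,219.5),(227,287.5),(245.7,287.5)]),): 
    p=ray(c,uv,.070)*1000; print(p.round(1), p.mean(0).round(1))
```

```text
[[569.1 246.1]
 [568.8 196.8]
 [391.  242.6]
 [390.7 194.3]] [479.9 220. ]
```

Request:
{"method": "servo_tool", "body": {"commands": [[[0.7,0,0,4,0,0,0],[0.7,0,0,11,0,0,0],[0.7,0,0,18,0,0,0],[0.7,0,0,22,0,0,0],[0.7,0,0,22,0,0,0]]]}}

```text
time_s: 7.95
tcp_pos: [0.4816, 0.2224, 0.0224]
ee_rot: [[1.0, 0.002, -0.003], [0.002, -1.0, -0.002], [-0.003, 0.002, -1.0]]
wrist_force: [0.2, -0.8, -5.3]
gripper_width: 0.571
gripper_force: 30.0
```

Request:
{"method": "servo_tool", "body": {"commands": [[[0.7,0,0,1,0,0,0],[0.7,0,0,2,0,0,0],[0.7,0,0,3,0,0,0],[0.7,0,0,3.5,0,0,0],[0.7,0,0,3.5,0,0,0]]]}}

```text
time_s: 8.45
tcp_pos: [0.4822, 0.2228, 0.02]
ee_rot: [[1.0, 0.002, -0.001], [0.002, -1.0, -0.001], [-0.001, 0.001, -1.0]]
wrist_force: [-0.2, 0.8, -5.6]
gripper_width: 0.571
gripper_force: 30.0
```

Run:
```python
from plan import *
plan([(482.5,222.9,20,.1,1)])
```

```text
now [482.2 222.8  20. ] 0.09 t 8.45 w 0.571 F [-0.2  0.8 -5.6] j [ 42.  28. -27.  -0. -35.  48.]
wp (482.5, 222.9, 20) end [ 0.3 -0.1  0. ] [ 0.0005  0.0006 -0.0002]  step [ 0.1 -0.   0. ] [ 0.0001  0.0001 -0.    ]
```

Request:
{"method": "servo_tool", "body": {"commands": [[[0.7,0,0,0.3,0,0,0],[0.7,0,0,0.6,0,0,0],[0.7,0,0,0.9,0,0,0],[0.7,0,0,0.9,0,0,0],[0.7,0,0,0.9,0,0,0]]]}}

```text
time_s: 8.95
tcp_pos: [0.4822, 0.2229, 0.0198]
ee_rot: [[1.0, 0.002, -0.0], [0.002, -1.0, -0.0], [-0.0, 0.0, -1.0]]
wrist_force: [-2.8, -0.0, 5.3]
gripper_width: 0.574
gripper_force: 30.0
```

Run:
```python
from plan import *
import cv2
t=r.capture("top");c=r.capture("scene")
a=[cv2.resize(c["pixels"][190:290,350:480],(520,400),interpolation=2),cv2.resize(t["pixels"][205:305,205:275],(280,400),interpolation=2)]
cv2.imwrite("pics/c4.png",np.hstack(a)[:,:,::-1])
plan([])
```

```text
now [482.3 222.9  19.8] 0.11 t 9.05 w 0.575 F [-4.  0.  6.] j [ 42.  28. -27.   0. -35.  48.]
```

View pics/c4.png

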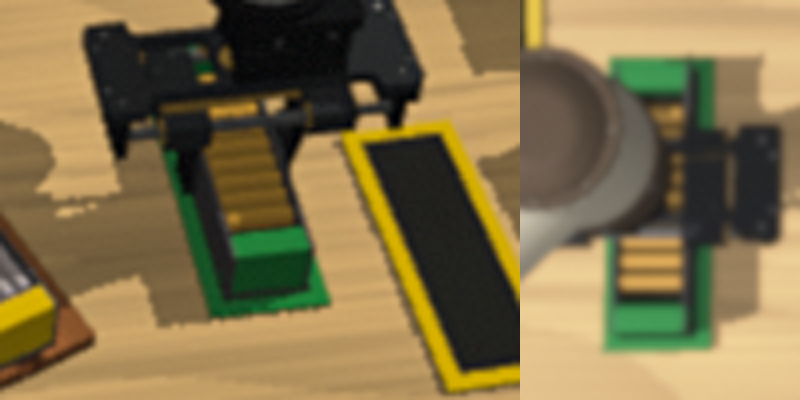

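Contact: the green tray sits inside its frame in both views, with block bottoms at scene crop (270,285) and top crop (650,318). I'll release, rise and go to blue.

Request:
{"method": "servo_tool", "body": {"commands": [[[0.55,0,0,-0.5,0,0,0],[0.4,0,0,-0.5,0,0,0],[0.2,0,0,-0.5,0,0,0],[0.12,0,0,-0.5,0,0,0],[0.12,0,0,-0.5,0,0,0]]]}}

```text
time_s: 9.55
tcp_pos: [0.4825, 0.223, 0.0196]
ee_rot: [[1.0, 0.002, -0.0], [0.002, -1.0, -0.0], [-0.0, 0.0, -1.0]]
wrist_force: [0.8, -0.4, -0.6]
gripper_width: 0.79
gripper_force: 0.0
```

Request:
{"method": "servo_tool", "body": {"commands": [[[0.12,0,0,-10,0,0,0],[0.12,0,0,-30,0,0,0],[0.12,0,0,-60,0,0,0],[0.12,0,0,-92,0,0,0],[0.12,0,0,-110,0,0,0]]]}}

```text
time_s: 10.05
tcp_pos: [0.4834, 0.2237, 0.1331]
ee_rot: [[1.0, 0.002, 0.004], [0.002, -1.0, 0.002], [0.004, -0.002, -1.0]]
wrist_force: [0.1, 0.0, 0.2]
gripper_width: 0.877
gripper_force: 0.0
```

```bash
python3 -c "
from plan import *
plan([(497.3,-24.6,130,-68.5,3),(497.3,-24.6,68,-68.5,1)])"
```

```text
now [483.4 223.7 133.1] 0.13 t 10.05 w 0.877 F [0.1 0.  0.2] j [ 42.  19. -21.   0. -50.  48.]
wp (497.3, -24.6, 130) end [ 4.4 82.8  0.9] [-0.003  -0.003   0.3993]  step [ 0.9 16.6  0.2] [-0.0006 -0.0006  0.0799]
wp (497.3, -24.6, 130) end [36.3 74.5  1. ] [0.     0.     0.3992]  step [ 7.3 14.9  0.2] [0.     0.     0.0798]
wp (497.3, -24.6, 130) end [62.4 54.6  1. ] [0.     0.     0.3992]  step [12.5 10.9  0.2] [0.     0.     0.0798]
wp (497.3, -24.6, 68) end [ 0.  0. 62.] [0. 0. 0.]  step [ 0.   0.  12.4] [0. 0. 0.]
```

Request:
{"method": "servo_tool", "body": {"commands": [[[0.12,0.5,9,0,0,0,0.045],[0.12,1.5,26,0,0,0,0.125],[0.12,3,45,0,0,0,0.215],[0.12,4,64,0,0,0,0.305],[0.12,5,82,0,0,0,0.399]]]}}

```text
time_s: 10.55
tcp_pos: [0.4875, 0.1402, 0.1305]
ee_rot: [[0.921, -0.39, 0.0], [-0.39, -0.921, -0.0], [0.0, -0.0, -1.0]]
wrist_force: [0.3, -0.3, -0.7]
gripper_width: 0.882
gripper_force: 0.0
```

Request:
{"method": "servo_tool", "body": {"commands": [[[0.12,7.3,15,0,0,0,0.08],[0.12,14.6,30,0,0,0,0.16],[0.12,22,45,0,0,0,0.24],[0.12,29,60,0,0,0,0.32],[0.12,36.3,74.5,0,0,0,0.399]]]}}

```text
time_s: 11.05
tcp_pos: [0.4921, 0.0575, 0.1305]
ee_rot: [[0.697, -0.717, 0.0], [-0.717, -0.697, -0.0], [0.0, -0.0, -1.0]]
wrist_force: [-0.1, 0.3, -0.8]
gripper_width: 0.881
gripper_force: 0.0
```

Request:
{"method": "servo_tool", "body": {"commands": [[[0.12,16,14,0,0,0,0.1],[0.12,33,29,0,0,0,0.21],[0.12,48,42,0,0,0,0.31],[0.12,59,51.5,0,0,0,0.375],[0.12,62.4,54.6,0,0,0,0.399]]]}}

```text
time_s: 11.55
tcp_pos: [0.4967, -0.0257, 0.1304]
ee_rot: [[0.364, -0.931, 0.0], [-0.931, -0.364, -0.0], [0.0, 0.0, -1.0]]
wrist_force: [0.2, 0.6, 0.4]
gripper_width: 0.882
gripper_force: 0.0
```

Request:
{"method": "servo_tool", "body": {"commands": [[[0.12,0,0,4,0,0,0],[0.12,0,0,12,0,0,0],[0.12,0,0,20,0,0,0],[0.12,0,0,20,0,0,0],[0.12,0,0,20,0,0,0]]]}}

```text
time_s: 12.05
tcp_pos: [0.4964, -0.0243, 0.1093]
ee_rot: [[0.368, -0.93, -0.002], [-0.93, -0.368, -0.001], [0.0, 0.002, -1.0]]
wrist_force: [0.1, -0.4, 0.2]
gripper_width: 0.882
gripper_force: 0.0
```

Run:
```python
from plan import *
from h import *
c=r.capture("scene");t=r.capture("top")
a=[cv2.resize(c["pixels"][190:310,250:450],(500,300),interpolation=2),cv2.resize(t["pixels"][205:305,205:305],(300,300),interpolation=2)]
cv2.imwrite("pics/c5.png",np.hstack(a)[:,:,::-1])
for n,k in(("scene",c),("top",t)):
    np.savez(n+"1.npz",**k)
plan([(497.3,-24.6,68,-68.5,1)])
```

```text
now [496.8 -24.4 109.8] -68.45 t 12.15 w 0.878 F [-0.3 -0.7 -0.3] j [ 16.  17. -27.   0. -46.   6.]
wp (497.3, -24.6, 68) end [ 0.4 -0.4 41.8] [ 0.0007 -0.0004  0.0009]  step [ 0.1 -0.1  8.4] [ 0.0001 -0.0001  0.0002]
```

View pics/c5.png

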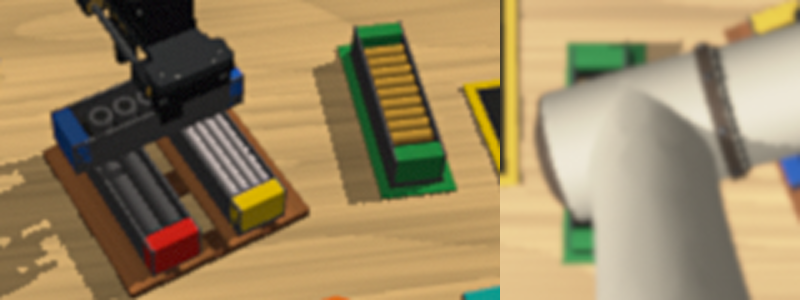

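The gripper straddles the blue tray (scene crop (180,95)), and the green tray sits on its pad (scene crop (400,110)). Next I grip blue.

Request:
{"method": "servo_tool", "body": {"commands": [[[0.12,0.1,0,8,0,0,0],[0.12,0.2,-0.1,22,0,0,0],[0.12,0.4,-0.3,36,0,0,0],[0.12,0.4,-0.3,41.7,0,0,0],[0.12,0.4,-0.3,41.7,0,0,0]]]}}

```text
time_s: 12.65
tcp_pos: [0.4964, -0.0251, 0.0671]
ee_rot: [[0.367, -0.93, -0.003], [-0.93, -0.367, -0.001], [0.0, 0.003, -1.0]]
wrist_force: [0.2, -0.6, -0.3]
gripper_width: 0.879
gripper_force: 0.0
```

Request:
{"method": "servo_tool", "body": {"commands": [[[0.2,0,0,0,0,0,0],[0.3,0,0,0,0,0,0],[0.5,0,0,0,0,0,0],[0.7,0,0,0,0,0,0],[0.7,0,0,0,0,0,0]]]}}

```text
time_s: 13.15
tcp_pos: [0.4973, -0.0248, 0.0684]
ee_rot: [[0.367, -0.93, 0.0], [-0.93, -0.367, -0.0], [0.0, -0.0, -1.0]]
wrist_force: [0.2, 1.0, 1.4]
gripper_width: 0.568
gripper_force: 30.0
```

```bash
python3 -c "
from plan import *
plan([(497.3,-24.6,150,-68.5,1),(443.3,-220.1,150,-7.5,3),(443.3,-220.1,45,-7.5,1)])"
```

```text
now [497.3 -24.8  68.4] -68.49 t 13.15 w 0.568 F [0.2 1.  1.4] j [ 16.  21. -29.   0. -40.   6.]
wp (497.3, -24.6, 150) end [ -0.2  -0.1 -81.6] [-0.0002 -0.0004  0.0002]  step [ -0.   -0.  -16.3] [-0.     -0.0001  0.    ]
wp (443.3, -220.1, 150) end [54.  40.6  0. ] [ 0.      0.     -0.3549]  step [10.8  8.1  0. ] [ 0.     0.    -0.071]
wp (443.3, -220.1, 150) end [36.5 56.9  0. ] [ 0.      0.     -0.3549]  step [ 7.3 11.4  0. ] [ 0.     0.    -0.071]
wp (443.3, -220.1, 150) end [14.5 66.   0. ] [ 0.      0.     -0.3549]  step [ 2.9 13.2  0. ] [ 0.     0.    -0.071]
wp (443.3, -220.1, 45) end [  0.   0. 105.] [0. 0. 0.]  step [ 0.  0. 21.] [0. 0. 0.]
```

Request:
{"method": "servo_tool", "body": {"commands": [[[0.7,0,0,-5,0,0,0],[0.7,0,0,-20,0,0,0],[0.7,0,0,-42,0,0,0],[0.7,0,0,-66,0,0,0],[0.7,-0.2,-0.1,-81.6,0,0,0]]]}}

```text
time_s: 13.65
tcp_pos: [0.4966, -0.0247, 0.1505]
ee_rot: [[0.366, -0.93, -0.001], [-0.93, -0.366, -0.0], [-0.0, 0.001, -1.0]]
wrist_force: [0.6, 0.7, -4.2]
gripper_width: 0.57
gripper_force: 30.0
```

Request:
{"method": "servo_tool", "body": {"commands": [[[0.7,5.5,4,0,0,0,-0.035],[0.7,16,12,0,0,0,-0.105],[0.7,28,21,0,0,0,-0.185],[0.7,41,31,0,0,0,-0.27],[0.7,54,40.6,0,0,0,-0.355]]]}}

```text
time_s: 14.15
tcp_pos: [0.4775, -0.0902, 0.1488]
ee_rot: [[0.669, -0.743, -0.004], [-0.743, -0.669, -0.0], [-0.002, 0.003, -1.0]]
wrist_force: [-0.3, 1.2, -5.8]
gripper_width: 0.574
gripper_force: 30.0
```

Request:
{"method": "servo_tool", "body": {"commands": [[[0.7,7,11,0,0,0,-0.07],[0.7,14.5,23,0,0,0,-0.14],[0.7,22,34,0,0,0,-0.21],[0.7,29,45.5,0,0,0,-0.285],[0.7,36.5,56.9,0,0,0,-0.355]]]}}

```text
time_s: 14.65
tcp_pos: [0.4595, -0.1552, 0.1489]
ee_rot: [[0.886, -0.465, -0.004], [-0.465, -0.886, 0.0], [-0.003, 0.001, -1.0]]
wrist_force: [-0.5, -0.3, -5.1]
gripper_width: 0.574
gripper_force: 30.0
```

Request:
{"method": "servo_tool", "body": {"commands": [[[0.7,4,17,0,0,0,-0.09],[0.7,8,35,0,0,0,-0.185],[0.7,11.5,51,0,0,0,-0.27],[0.7,13.8,62,0,0,0,-0.335],[0.7,14.5,66,0,0,0,-0.355]]]}}

```text
time_s: 15.15
tcp_pos: [0.4416, -0.2205, 0.1489]
ee_rot: [[0.991, -0.131, -0.003], [-0.131, -0.991, 0.0], [-0.003, -0.0, -1.0]]
wrist_force: [0.2, 0.6, -4.1]
gripper_width: 0.573
gripper_force: 30.0
```

Request:
{"method": "servo_tool", "body": {"commands": [[[0.7,0,0,10,0,0,0],[0.7,0,0,32,0,0,0],[0.7,0,0,62,0,0,0],[0.7,0,0,92,0,0,0],[0.7,0,0,110,0,0,0]]]}}

```text
time_s: 15.65
tcp_pos: [0.4413, -0.2191, 0.037]
ee_rot: [[0.991, -0.131, -0.005], [-0.131, -0.991, 0.001], [-0.005, 0.0, -1.0]]
wrist_force: [-1.7, 0.4, -4.9]
gripper_width: 0.572
gripper_force: 30.0
```

Request:
{"method": "servo_tool", "body": {"commands": [[[0.7,0,0,4,0,0,0],[0.7,0,0,9,0,0,0],[0.7,0,0,12,0,0,0],[0.7,0,0,12,0,0,0],[0.7,0,0,12,0,0,0]]]}}

```text
time_s: 16.15
tcp_pos: [0.4436, -0.2202, 0.0285]
ee_rot: [[0.992, -0.13, 0.001], [-0.13, -0.992, -0.001], [0.001, 0.001, -1.0]]
wrist_force: [0.1, 0.1, -4.7]
gripper_width: 0.572
gripper_force: 30.0
```

Run:
```python
from plan import *
from h import *
for n in("scene","top"):
    k=r.capture(n); np.savez(n+"2.npz",**k)
    if n=="top":t=k
    else: c=k
a=[cv2.resize(c["pixels"][195:295,195:285],(360,400),interpolation=2),cv2.resize(t["pixels"][205:305,215:265],(200,400),interpolation=2),cv2.resize(t["pixels"][220:320,375:435],(240,400),interpolation=2)]
cv2.imwrite("pics/c6.png",np.hstack(a)[:,:,::-1])
plan([(443.3,-220.1,20,-7.5,1)])
```

```text
now [ 443.5 -220.2   28.5] -7.47 t 16.25 w 0.57 F [ 0.4  0.3 -4.3] j [ -8.  24. -32.   0. -34.  90.]
wp (443.3, -220.1, 20) end [-0.2 -0.1  8.5] [ 0.0007 -0.001   0.0005]  step [-0.  -0.   1.7] [ 0.0001 -0.0002  0.0001]
```

View pics/c6.png

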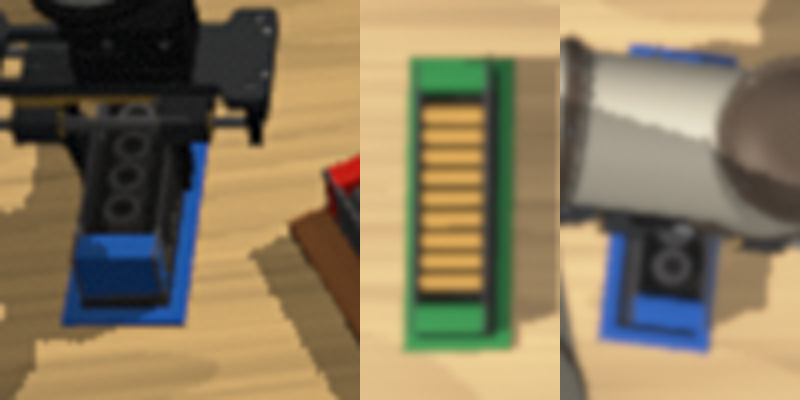

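Green is on its pad in the middle panel, with brass pins centred near (451,198). Blue hangs 8 mm above its pad at scene crop (120,265). I'll check green through the brass-pin centroid, before and after.

Run:
```python
from h import *
def brass(c,box):
    h=cv2.cvtColor(c["pixels"],cv2.COLOR_RGB2HSV); m=cv2.inRange(h,(14,110,110),(23,255,255)); o=np.zeros_like(m); x0,y0,x1,y1=box; o[y0:y1,x0:x1]=m[y0:y1,x0:x1]
    o=cv2.morphologyEx(o,cv2.MORPH_CLOSE,np.ones((5,5))); o=cv2.morphologyEx(o,cv2.MORPH_OPEN,np.ones((5,5)))
    return max(blobs(o),key=cv2.contourArea)
for n,b0,b1 in(("top",(285,192,350,235),(225,220,248,285)),("scene",(290,230,365,285),(392,205,425,265))):
    a=dict(np.load(n+"0.npz")); print(n,"start(.090)",rect(a,brass(a,b0),.090))
    b=dict(np.load(n+"2.npz")); print(n,"on pad(.042)",rect(b,brass(b,b1),.042))
    k=max(blobs(mask(b,"green")[:, :]),key=cv2.contourArea); print("pad now",rect(b,k,.004))
```

```text
top start(.090) (585.4, 15.9, 132.9, 60.4, -70.1)
top on pad(.042) (481.0, 221.9, 123.9, 40.3, 0.8)
pad now (480.0, 223.8, 192.0, 65.4, 0.7)
scene start(.090) (582.4, 8.8, 121.3, 43.8, -69.6)
scene on pad(.042) (479.1, 228.3, 138.1, 67.6, -14.8)
pad now (483.8, 221.8, 202.1, 70.9, 1.5)
```

Request:
{"method": "servo_tool", "body": {"commands": [[[0.7,0,0,3,0,0,0],[0.7,0,0,6,0,0,0],[0.7,0,0,8,0,0,0],[0.7,0,0,9,0,0,0],[0.7,0,0,9.4,0,0,0]]]}}

```text
time_s: 16.75
tcp_pos: [0.4429, -0.2201, 0.0204]
ee_rot: [[0.992, -0.13, -0.001], [-0.13, -0.992, -0.001], [-0.001, 0.001, -1.0]]
wrist_force: [-5.2, 4.1, 17.4]
gripper_width: 0.575
gripper_force: 30.0
```

Request:
{"method": "servo_tool", "body": {"commands": [[[0.7,0,0,0,0,0,0],[0.7,0,0,0,0,0,0],[0.7,0,0,0,0,0,0],[0.7,0,0,0,0,0,0],[0.7,0,0,0,0,0,0]]]}}

```text
time_s: 17.25
tcp_pos: [0.4429, -0.2201, 0.0203]
ee_rot: [[0.992, -0.13, -0.001], [-0.13, -0.992, -0.001], [-0.001, 0.001, -1.0]]
wrist_force: [-5.0, 3.4, 13.8]
gripper_width: 0.571
gripper_force: 30.0
```

The top camera puts green at (481.0, 221.9) against its pad at (481.3, 222.1), so it is centred. Blue is touching; I'll relax it, release and rise.

Request:
{"method": "servo_tool", "body": {"commands": [[[0.7,0,0,-0.8,0,0,0],[0.55,0,0,-0.8,0,0,0],[0.4,0,0,-0.8,0,0,0],[0.12,0,0,-0.8,0,0,0],[0.12,0,0,-0.8,0,0,0]]]}}

```text
time_s: 17.75
tcp_pos: [0.4435, -0.2203, 0.0193]
ee_rot: [[0.992, -0.13, 0.0], [-0.13, -0.992, -0.001], [0.0, 0.001, -1.0]]
wrist_force: [0.1, 1.2, -0.1]
gripper_width: 0.704
gripper_force: 0.0
```

Request:
{"method": "servo_tool", "body": {"commands": [[[0.12,0,0,-10,0,0,0],[0.12,0,0,-30,0,0,0],[0.12,0,0,-60,0,0,0],[0.12,0,0,-92,0,0,0],[0.12,0,0,-110,0,0,0]]]}}

```text
time_s: 18.25
tcp_pos: [0.4444, -0.2205, 0.1325]
ee_rot: [[0.992, -0.129, 0.004], [-0.129, -0.992, -0.002], [0.004, 0.001, -1.0]]
wrist_force: [-0.3, -0.3, -0.1]
gripper_width: 0.878
gripper_force: 0.0
```

Run:
```python
from plan import *
from h import *
for n in("scene","top"):
    k=r.capture(n); np.savez(n+"3.npz",**k)
    for col in("red","yellow"):
        for b in blobs(mask(k,col)):
            u=b[:,0].mean(0)
            if 270<u[0]<375 and 185<u[1]<310: print(n,col,u.round(),rect(k,b,.052))
    if n=="top":t=k
    else: c=k
a=[cv2.resize(c["pixels"][200:310,200:380],(491,300),interpolation=2),cv2.resize(t["pixels"][185:285,275:375],(300,300),interpolation=2)]
cv2.imwrite("pics/c7.png",np.hstack(a)[:,:,::-1])
plan([(555.6,-50,110,21.5,3),(555.6,-50,28,21.5,1)])
```

```text
scene red [317. 289.] (643.8, -20.7, 58.0, 41.0, -70.0)
scene red [284. 239.] (490.0, -83.8, 59.8, 28.9, -57.1)
scene yellow [353. 272.] (612.4, 63.8, 56.7, 38.9, -66.3)
scene yellow [319. 222.] (451.9, 4.9, 42.9, 18.8, -69.5)
top red [328. 199.] (626.7, -20.3, 52.9, 20.4, -69.5)
top yellow [320. 266.] (446.1, 3.3, 37.6, 11.7, -68.5)
top yellow [297. 210.] (596.7, 63.4, 37.2, 10.6, -68.2)
now [ 445.2 -220.6  132.7] -7.44 t 18.35 w 0.876 F [0.7 0.5 0.2] j [ -8.  15. -26.   0. -49.  90.]
wp (555.6, -50, 110) end [ 29.1 -61.2   7.7] [ 0.002  -0.0069 -0.1684]  step [  5.8 -12.2   1.5] [ 0.0004 -0.0014 -0.0337]
wp (555.6, -50, 110) end [ 39.  -55.4   7.6] [ 0.      0.     -0.1684]  step [  7.8 -11.1   1.5] [ 0.      0.     -0.0337]
wp (555.6, -50, 110) end [ 47.7 -48.1   7.6] [ 0.      0.     -0.1684]  step [ 9.5 -9.6  1.5] [ 0.      0.     -0.0337]
wp (555.6, -50, 28) end [ 0.  0. 82.] [ 0.  0. -0.]  step [ 0.   0.  16.4] [ 0.  0. -0.]
```

View pics/c7.png

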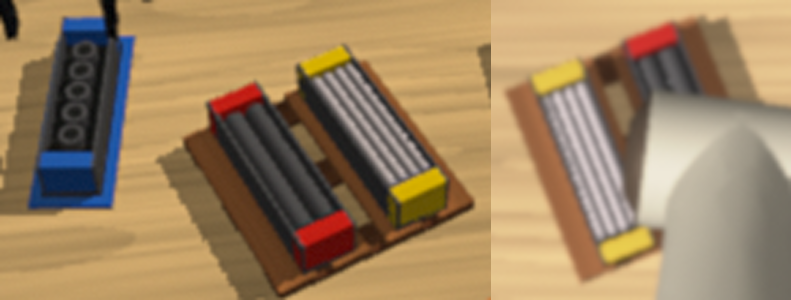

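Both lower trays are clear: red at scene crop (285,180), yellow at (372,140). Blue sits inside its frame at (75,115). Next is red.

Request:
{"method": "servo_tool", "body": {"commands": [[[0.12,4,-8,0.8,0,0,-0.02],[0.12,10,-20,2,0,0,-0.055],[0.12,17,-33,4,0,0,-0.09],[0.12,24,-47,5.5,0,0,-0.13],[0.12,30.5,-61,6.5,0,0,-0.168]]]}}

```text
time_s: 18.85
tcp_pos: [0.4819, -0.1621, 0.1217]
ee_rot: [[0.999, 0.042, -0.002], [0.042, -0.999, -0.001], [-0.002, 0.0, -1.0]]
wrist_force: [-0.1, 0.0, -0.5]
gripper_width: 0.879
gripper_force: 0.0
```

Request:
{"method": "servo_tool", "body": {"commands": [[[0.12,7.8,-11,1.5,0,0,-0.034],[0.12,15.6,-22,3,0,0,-0.068],[0.12,23.4,-33,4,0,0,-0.1],[0.12,31,-44,5.5,0,0,-0.135],[0.12,39,-55.4,6.5,0,0,-0.168]]]}}

```text
time_s: 19.35
tcp_pos: [0.5186, -0.1058, 0.116]
ee_rot: [[0.978, 0.207, -0.001], [0.207, -0.978, -0.001], [-0.001, 0.0, -1.0]]
wrist_force: [-0.6, 0.4, -0.1]
gripper_width: 0.883
gripper_force: 0.0
```

Request:
{"method": "servo_tool", "body": {"commands": [[[0.12,14,-14,2,0,0,-0.05],[0.12,28,-28,4,0,0,-0.1],[0.12,40,-40,6,0,0,-0.14],[0.12,47.7,-48.1,6.5,0,0,-0.168],[0.12,47.7,-48.1,6.5,0,0,-0.168]]]}}

```text
time_s: 19.85
tcp_pos: [0.5559, -0.0485, 0.1092]
ee_rot: [[0.93, 0.367, -0.001], [0.367, -0.93, -0.001], [-0.001, 0.0, -1.0]]
wrist_force: [0.6, -0.5, -0.3]
gripper_width: 0.88
gripper_force: 0.0
```

Request:
{"method": "servo_tool", "body": {"commands": [[[0.12,0,0,8,0,0,0],[0.12,0,0,22,0,0,0],[0.12,0,0,36,0,0,0],[0.12,0,0,40,0,0,0],[0.12,0,0,40,0,0,0]]]}}

```text
time_s: 20.35
tcp_pos: [0.5542, -0.0506, 0.0687]
ee_rot: [[0.931, 0.364, -0.003], [0.364, -0.931, -0.001], [-0.003, -0.0, -1.0]]
wrist_force: [0.1, 0.7, 0.7]
gripper_width: 0.88
gripper_force: 0.0
```

Run:
```python
from plan import *
from h import *
c=r.capture("scene"); r.capture("top")
cv2.imwrite("pics/c8.png",cv2.resize(c["pixels"][200:310,250:400],(600,440),interpolation=2)[:,:,::-1])
for b in blobs(mask(c,"blue")): print(rect(c,b,.004))
plan([(555.6,-49.7,28,21.5,1)])
```

```text
(445.4, -218.7, 198.9, 71.1, -8.0)
(334.1, -215.8, 45.9, 29.2, 81.7)
now [555.2 -50.3  69.9] 21.38 t 20.45 w 0.88 F [0.8 0.6 0.9] j [ 12.  25. -21.   0. -44. 100.]
wp (555.6, -49.7, 28) end [ 0.6 -0.4 41.9] [ 0.0006  0.0003 -0.002 ]  step [ 0.1 -0.1  8.4] [ 0.0001  0.0001 -0.0004]
```

View pics/c8.png

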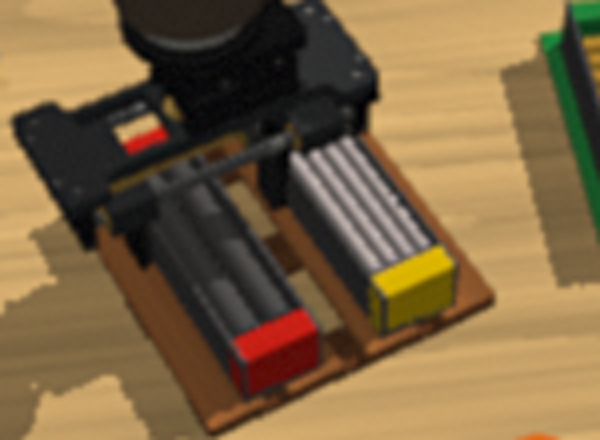

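The fingers straddle the red tray (crop (180,215)), with the right one in the gap at (275,165). Descend and grip.

Request:
{"method": "servo_tool", "body": {"commands": [[[0.12,0.2,-0.1,8,0,0,-0.001],[0.12,0.4,-0.2,20,0,0,-0.002],[0.12,0.6,-0.4,33,0,0,-0.002],[0.12,0.6,-0.4,40,0,0,-0.002],[0.12,0.6,-0.4,41.5,0,0,-0.002]]]}}

```text
time_s: 20.95
tcp_pos: [0.5544, -0.0495, 0.0263]
ee_rot: [[0.93, 0.367, -0.004], [0.367, -0.93, -0.001], [-0.004, -0.0, -1.0]]
wrist_force: [0.3, -0.6, 0.0]
gripper_width: 0.879
gripper_force: 0.0
```

Request:
{"method": "servo_tool", "body": {"commands": [[[0.2,0,0,0,0,0,0],[0.3,0,0,0,0,0,0],[0.5,0,0,0,0,0,0],[0.7,0,0,0,0,0,0],[0.7,0,0,0,0,0,0]]]}}

```text
time_s: 21.45
tcp_pos: [0.5557, -0.0495, 0.0284]
ee_rot: [[0.93, 0.367, 0.0], [0.367, -0.93, -0.001], [-0.0, 0.001, -1.0]]
wrist_force: [0.1, -0.0, 1.1]
gripper_width: 0.58
gripper_force: 30.0
```

```bash
python3 -c "
from plan import *
plan([(555.6,-49.7,120,21.5,1),(456,-361,120,-0.1,4),(456,-361,30,-.1,1)])"
```

```text
now [555.7 -49.5  28.4] 21.53 t 21.45 w 0.58 F [ 0.1 -0.   1.1] j [ 12.  29. -23.   0. -38. 100.]
wp (555.6, -49.7, 120) end [ -0.2   0.2 -91.6] [0.0007 0.     0.0005]  step [ -0.    0.  -18.3] [0.0001 0.     0.0001]
wp (456, -361, 120) end [-51.7  63.3   0. ] [0.     0.     0.0942]  step [-10.3  12.7   0. ] [0.     0.     0.0188]
wp (456, -361, 120) end [-45.5  67.9   0. ] [0.     0.     0.0942]  step [-9.1 13.6  0. ] [0.     0.     0.0188]
wp (456, -361, 120) end [-38.9  71.8   0. ] [0.     0.     0.0942]  step [-7.8 14.4  0. ] [0.     0.     0.0188]
wp (456, -361, 120) end [-32.   75.2   0. ] [0.     0.     0.0942]  step [-6.4 15.   0. ] [0.     0.     0.0188]
wp (456, -361, 30) end [ 0.  0. 90.] [ 0.  0. -0.]  step [ 0.  0. 18.] [ 0.  0. -0.]
```

Request:
{"method": "servo_tool", "body": {"commands": [[[0.7,0,0,-5,0,0,0],[0.7,0,0,-22,0,0,0],[0.7,0,0,-48,0,0,0],[0.7,0,0,-75,0,0,0],[0.7,0,0,-91.6,0,0,0]]]}}

```text
time_s: 21.95
tcp_pos: [0.5551, -0.0492, 0.1208]
ee_rot: [[0.93, 0.367, -0.0], [0.367, -0.93, -0.0], [-0.0, -0.0, -1.0]]
wrist_force: [1.2, 0.5, -5.6]
gripper_width: 0.571
gripper_force: 30.0
```

Request:
{"method": "servo_tool", "body": {"commands": [[[0.7,-5,6,0,0,0,0.009],[0.7,-15,18,0,0,0,0.027],[0.7,-27,33,0,0,0,0.049],[0.7,-39,48,0,0,0,0.071],[0.7,-51.7,63.3,0,0,0,0.0942]]]}}

```text
time_s: 22.45
tcp_pos: [0.5279, -0.1287, 0.1173]
ee_rot: [[0.961, 0.275, -0.006], [0.275, -0.961, -0.0], [-0.006, -0.002, -1.0]]
wrist_force: [-0.3, -0.5, -5.6]
gripper_width: 0.572
gripper_force: 30.0
```

Request:
{"method": "servo_tool", "body": {"commands": [[[0.7,-9,13.6,0,0,0,0.019],[0.7,-18,27,0,0,0,0.038],[0.7,-27,41,0,0,0,0.057],[0.7,-36.5,54.5,0,0,0,0.075],[0.7,-45.5,67.9,0,0,0,0.0942]]]}}

```text
time_s: 22.95
tcp_pos: [0.5046, -0.2062, 0.119]
ee_rot: [[0.983, 0.184, -0.002], [0.184, -0.983, -0.0], [-0.002, -0.0, -1.0]]
wrist_force: [0.1, 0.3, -6.1]
gripper_width: 0.571
gripper_force: 30.0
```

Request:
{"method": "servo_tool", "body": {"commands": [[[0.7,-8,14.5,0,0,0,0.019],[0.7,-16,29,0,0,0,0.038],[0.7,-23.5,43,0,0,0,0.057],[0.7,-31,57.5,0,0,0,0.075],[0.7,-38.9,71.8,0,0,0,0.0942]]]}}

```text
time_s: 23.45
tcp_pos: [0.4801, -0.2839, 0.1193]
ee_rot: [[0.996, 0.091, -0.002], [0.091, -0.996, -0.0], [-0.002, 0.0, -1.0]]
wrist_force: [-0.1, 0.0, -5.5]
gripper_width: 0.575
gripper_force: 30.0
```

Request:
{"method": "servo_tool", "body": {"commands": [[[0.7,-9,21,0,0,0,0.026],[0.7,-18,42,0,0,0,0.053],[0.7,-26,60,0,0,0,0.075],[0.7,-30.5,71.5,0,0,0,0.09],[0.7,-32,75.2,0,0,0,0.0942]]]}}

```text
time_s: 23.95
tcp_pos: [0.4552, -0.3619, 0.1194]
ee_rot: [[1.0, -0.004, -0.001], [-0.004, -1.0, -0.0], [-0.001, 0.0, -1.0]]
wrist_force: [-0.2, 0.1, -5.2]
gripper_width: 0.573
gripper_force: 30.0
```

Request:
{"method": "servo_tool", "body": {"commands": [[[0.7,0,0,10,0,0,0],[0.7,0,0,32,0,0,0],[0.7,0,0,60,0,0,0],[0.7,0,0,82,0,0,0],[0.7,0,0,90,0,0,0]]]}}

```text
time_s: 24.45
tcp_pos: [0.4543, -0.3589, 0.0267]
ee_rot: [[1.0, -0.001, -0.006], [-0.001, -1.0, 0.002], [-0.006, -0.002, -1.0]]
wrist_force: [-1.0, 0.3, -5.8]
gripper_width: 0.571
gripper_force: 30.0
```

Request:
{"method": "servo_tool", "body": {"commands": [[[0.7,0,0,2,0,0,0],[0.7,0,0,2,0,0,0],[0.7,0,0,2,0,0,0],[0.7,0,0,2,0,0,0],[0.7,0,0,2,0,0,0]]]}}

```text
time_s: 24.95
tcp_pos: [0.4563, -0.361, 0.0287]
ee_rot: [[1.0, -0.001, 0.001], [-0.001, -1.0, -0.001], [0.001, 0.001, -1.0]]
wrist_force: [0.1, -0.5, -6.3]
gripper_width: 0.574
gripper_force: 30.0
```

Run:
```python
from plan import *
from h import *
c=r.capture("scene"); t=r.capture("top")
a=[cv2.resize(c["pixels"][205:305,140:260],(480,400),interpolation=2),cv2.resize(t["pixels"][215:315,380:480],(320,400),interpolation=2)]
cv2.imwrite("pics/c9.png",np.hstack(a)[:,:,::-1])
plan([(456.1,-360.9,20,-.1,1)])
```

```text
now [ 456.1 -360.9   28.4] -0.07 t 25.05 w 0.571 F [ 0.4  0.3 -5.3] j [-22.  31. -19.   0. -40. 112.]
wp (456.1, -360.9, 20) end [-0.   0.   8.4] [ 0.001  -0.0003  0.0005]  step [-0.   0.   1.7] [ 0.0002 -0.0001  0.0001]
```

View pics/c9.png

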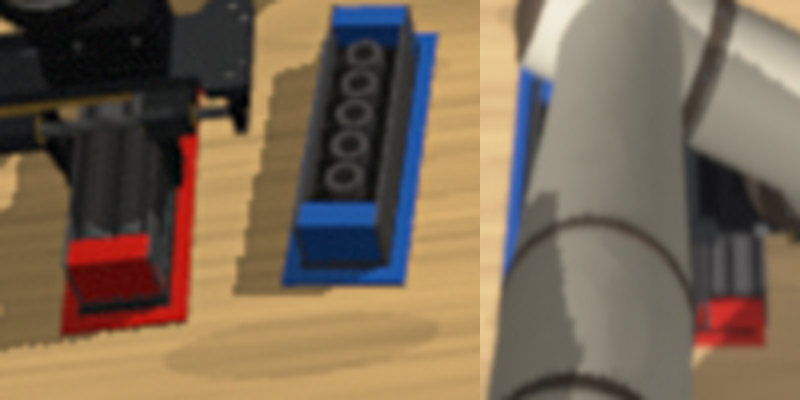

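Red hangs 8 mm above its pad, squarely over the frame (scene crop (115,265)). I'll lower it slowly.

Request:
{"method": "servo_tool", "body": {"commands": [[[0.7,0,0,3,0,0,0],[0.7,0,0,5.5,0,0,0],[0.7,0,0,7.5,0,0,0],[0.7,0,0,8,0,0,0],[0.7,0,0,8.4,0,0,0]]]}}

```text
time_s: 25.55
tcp_pos: [0.4557, -0.3607, 0.0204]
ee_rot: [[1.0, -0.001, -0.001], [-0.001, -1.0, -0.001], [-0.001, 0.001, -1.0]]
wrist_force: [-3.5, 3.3, 7.2]
gripper_width: 0.572
gripper_force: 30.0
```

Request:
{"method": "servo_tool", "body": {"commands": [[[0.7,0,0,0,0,0,0],[0.7,0,0,0,0,0,0],[0.7,0,0,0,0,0,0],[0.7,0,0,0,0,0,0],[0.7,0,0,0,0,0,0]]]}}

```text
time_s: 26.05
tcp_pos: [0.4557, -0.3606, 0.0204]
ee_rot: [[1.0, -0.001, -0.001], [-0.001, -1.0, -0.001], [-0.001, 0.001, -1.0]]
wrist_force: [-3.4, 3.3, 6.0]
gripper_width: 0.573
gripper_force: 30.0
```

Request:
{"method": "servo_tool", "body": {"commands": [[[0.7,0,0,-0.4,0,0,0],[0.55,0,0,-0.4,0,0,0],[0.4,0,0,-0.4,0,0,0],[0.12,0,0,-0.4,0,0,0],[0.12,0,0,-0.4,0,0,0]]]}}

```text
time_s: 26.55
tcp_pos: [0.4567, -0.3612, 0.0199]
ee_rot: [[1.0, -0.001, 0.001], [-0.001, -1.0, -0.002], [0.001, 0.002, -1.0]]
wrist_force: [0.5, -0.1, 0.5]
gripper_width: 0.703
gripper_force: 0.0
```

Request:
{"method": "servo_tool", "body": {"commands": [[[0.12,0,0,-10,0,0,0],[0.12,0,0,-30,0,0,0],[0.12,0,0,-60,0,0,0],[0.12,0,0,-85,0,0,0],[0.12,0,0,-95,0,0,0]]]}}

```text
time_s: 27.05
tcp_pos: [0.4577, -0.3617, 0.1184]
ee_rot: [[1.0, -0.001, 0.005], [-0.001, -1.0, -0.004], [0.005, 0.004, -1.0]]
wrist_force: [0.1, -0.4, 0.3]
gripper_width: 0.878
gripper_force: 0.0
```

Request:
{"method": "servo_tool", "body": {"commands": [[[0.12,0,0,0,0,0,0],[0.12,0,0,0,0,0,0],[0.12,0,0,0,0,0,0],[0.12,0,0,0,0,0,0],[0.12,0,0,0,0,0,0]]]}}

```text
time_s: 27.55
tcp_pos: [0.4556, -0.3605, 0.1139]
ee_rot: [[1.0, -0.001, -0.002], [-0.001, -1.0, 0.0], [-0.002, -0.0, -1.0]]
wrist_force: [0.3, -0.5, -0.3]
gripper_width: 0.88
gripper_force: 0.0
```

```bash
python3 -c "
from plan import *
from h import *
k=r.capture('scene')
for b in blobs(mask(k,'yellow')):
    u=b[:,0].mean(0)
    if 270<u[0]<375: print(u.round(),rect(k,b,.052))
plan([(522.8,33.4,115,21.5,4),(522.8,33.4,70,21.5,1)])"
```

```text
[351. 273.] (612.9, 61.9, 59.0, 39.3, -70.0)
[319. 222.] (451.8, 5.2, 42.3, 18.8, -69.5)
now [ 455.7 -360.6  114.1] -0.07 t 27.6 w 0.88 F [-0.4  0.2  0.1] j [-22.  24. -15.   0. -51. 112.]
wp (522.8, 33.4, 115) end [ 16.7 -98.5  -0.3] [-0.0001  0.002  -0.0941]  step [  3.3 -19.7  -0.1] [-0.      0.0004 -0.0188]
wp (522.8, 33.4, 115) end [ 25.8 -96.5  -0.2] [ 0.      0.     -0.0941]  step [  5.2 -19.3  -0. ] [ 0.      0.     -0.0188]
wp (522.8, 33.4, 115) end [ 34.8 -93.7  -0.2] [ 0.      0.     -0.0941]  step [  7.  -18.7  -0. ] [ 0.      0.     -0.0188]
wp (522.8, 33.4, 115) end [ 43.4 -90.   -0.2] [ 0.      0.     -0.0941]  step [  8.7 -18.   -0. ] [ 0.      0.     -0.0188]
wp (522.8, 33.4, 70) end [ 0. -0. 45.] [0. 0. 0.]  step [ 0. -0.  9.] [0. 0. 0.]
```

Yellow is unmoved.

Request:
{"method": "servo_tool", "body": {"commands": [[[0.12,1.5,-10,0,0,0,-0.01],[0.12,5,-29,0,0,0,-0.028],[0.12,9,-52,0,0,0,-0.05],[0.12,13,-75,0,0,0,-0.072],[0.12,16.7,-98.5,0,0,0,-0.094]]]}}

```text
time_s: 28.1
tcp_pos: [0.4728, -0.2608, 0.1148]
ee_rot: [[0.996, 0.094, -0.001], [0.094, -0.996, -0.0], [-0.001, 0.0, -1.0]]
wrist_force: [-0.3, 0.3, 0.1]
gripper_width: 0.879
gripper_force: 0.0
```

Request:
{"method": "servo_tool", "body": {"commands": [[[0.12,5,-19,0,0,0,-0.019],[0.12,10.3,-38.6,0,0,0,-0.038],[0.12,15.5,-58,0,0,0,-0.057],[0.12,20.6,-77,0,0,0,-0.075],[0.12,25.8,-96.5,0,0,0,-0.094]]]}}

```text
time_s: 28.6
tcp_pos: [0.4894, -0.1623, 0.1148]
ee_rot: [[0.982, 0.187, -0.001], [0.187, -0.982, -0.0], [-0.001, 0.0, -1.0]]
wrist_force: [-0.5, 0.1, -0.1]
gripper_width: 0.88
gripper_force: 0.0
```

Request:
{"method": "servo_tool", "body": {"commands": [[[0.12,7,-19,0,0,0,-0.019],[0.12,14,-37.5,0,0,0,-0.038],[0.12,21,-56,0,0,0,-0.057],[0.12,28,-75,0,0,0,-0.075],[0.12,34.8,-93.7,0,0,0,-0.094]]]}}

```text
time_s: 29.1
tcp_pos: [0.5062, -0.0638, 0.1147]
ee_rot: [[0.96, 0.279, -0.001], [0.279, -0.96, -0.0], [-0.001, 0.0, -1.0]]
wrist_force: [-0.1, -0.2, -0.9]
gripper_width: 0.88
gripper_force: 0.0
```

Request:
{"method": "servo_tool", "body": {"commands": [[[0.12,12,-25,0,0,0,-0.026],[0.12,25,-51,0,0,0,-0.053],[0.12,36,-74,0,0,0,-0.078],[0.12,42,-87,0,0,0,-0.092],[0.12,43.4,-90,0,0,0,-0.094]]]}}

```text
time_s: 29.6
tcp_pos: [0.5231, 0.0348, 0.1146]
ee_rot: [[0.93, 0.368, -0.001], [0.368, -0.93, -0.001], [-0.001, 0.0, -1.0]]
wrist_force: [-0.2, -0.6, -0.4]
gripper_width: 0.879
gripper_force: 0.0
```

Request:
{"method": "servo_tool", "body": {"commands": [[[0.12,0,0,8,0,0,0],[0.12,0,0,24,0,0,0],[0.12,0,0,40,0,0,0],[0.12,0,0,44,0,0,0],[0.12,0,0,44,0,0,0]]]}}

```text
time_s: 30.1
tcp_pos: [0.5223, 0.0322, 0.0697]
ee_rot: [[0.931, 0.365, -0.003], [0.365, -0.931, -0.001], [-0.003, 0.0, -1.0]]
wrist_force: [0.0, -0.8, -0.7]
gripper_width: 0.883
gripper_force: 0.0
```

Run:
```python
from plan import *
from h import *
c=r.capture("scene"); t=r.capture("top")
a=[cv2.resize(c["pixels"][200:310,250:400],(500,367),interpolation=2),cv2.resize(t["pixels"][210:310,380:480],(300,367),interpolation=2)]
cv2.imwrite("pics/c10.png",np.hstack(a)[:,:,::-1]); np.savez("top4.npz",**t); np.savez("scene4.npz",**c)
plan([(522.8,33.4,28,21.5,1)])
```

```text
now [523.4  32.9  71. ] 21.44 t 30.2 w 0.879 F [-0.7  0.2  1.4] j [ 21.  23. -26.   0. -42.  90.]
wp (522.8, 33.4, 28) end [-0.3 -0.7 43. ] [ 0.0005  0.0003 -0.0011]  step [-0.1 -0.1  8.6] [ 0.0001  0.0001 -0.0002]
```

View pics/c10.png

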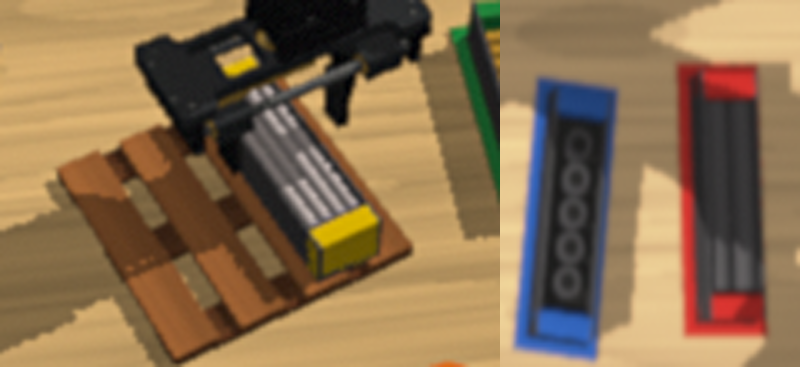

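The gripper straddles yellow (scene crop (265,140)). Blue (575,215) and red (728,200) sit inside their frames. Grip yellow.

Request:
{"method": "servo_tool", "body": {"commands": [[[0.12,-0.1,-0.2,8,0,0,0],[0.12,-0.2,-0.4,20,0,0,0],[0.12,-0.3,-0.7,34,0,0,-0.001],[0.12,-0.3,-0.7,41,0,0,-0.001],[0.12,-0.3,-0.7,42.6,0,0,-0.001]]]}}

```text
time_s: 30.7
tcp_pos: [0.5217, 0.0336, 0.0267]
ee_rot: [[0.93, 0.367, -0.003], [0.367, -0.93, -0.001], [-0.003, 0.0, -1.0]]
wrist_force: [0.9, 0.0, 0.2]
gripper_width: 0.881
gripper_force: 0.0
```

Request:
{"method": "servo_tool", "body": {"commands": [[[0.2,0,0,0,0,0,0],[0.3,0,0,0,0,0,0],[0.5,0,0,0,0,0,0],[0.7,0,0,0,0,0,0],[0.7,0,0,0,0,0,0]]]}}

```text
time_s: 31.2
tcp_pos: [0.5227, 0.0338, 0.0284]
ee_rot: [[0.93, 0.367, 0.0], [0.367, -0.93, -0.0], [-0.0, 0.0, -1.0]]
wrist_force: [0.1, -0.5, 1.8]
gripper_width: 0.572
gripper_force: 30.0
```

```bash
python3 -c "
from plan import *
plan([(522.8,33.4,120,21.5,1),(552.6,343.1,120,2,4),(552.6,343.1,30,2,1)])"
```

```text
now [522.7  33.8  28.4] 21.54 t 31.2 w 0.572 F [ 0.1 -0.5  1.8] j [ 21.  27. -28.   0. -36.  90.]
wp (522.8, 33.4, 120) end [ -0.1   0.5 -91.6] [0.0004 0.0001 0.0007]  step [ -0.    0.1 -18.3] [0.0001 0.     0.0001]
wp (552.6, 343.1, 120) end [ 35.3 -69.3   0. ] [0.     0.     0.0851]  step [  7.1 -13.9   0. ] [0.    0.    0.017]
wp (552.6, 343.1, 120) end [ 29.3 -72.1   0. ] [0.     0.     0.0851]  step [  5.9 -14.4   0. ] [0.    0.    0.017]
wp (552.6, 343.1, 120) end [ 23.1 -74.3   0. ] [0.     0.     0.0851]  step [  4.6 -14.9   0. ] [0.    0.    0.017]
wp (552.6, 343.1, 120) end [ 16.7 -76.    0. ] [0.     0.     0.0851]  step [  3.3 -15.2   0. ] [0.    0.    0.017]
wp (552.6, 343.1, 30) end [ 0.  0. 90.] [0. 0. 0.]  step [ 0.  0. 18.] [0. 0. 0.]
```

Request:
{"method": "servo_tool", "body": {"commands": [[[0.7,0,0,-5,0,0,0],[0.7,0,0,-22,0,0,0],[0.7,0,0,-48,0,0,0],[0.7,0,0,-75,0,0,0],[0.7,0,0.5,-91.6,0,0,0]]]}}

```text
time_s: 31.7
tcp_pos: [0.5225, 0.0335, 0.1209]
ee_rot: [[0.93, 0.367, -0.0], [0.367, -0.93, -0.0], [-0.0, -0.0, -1.0]]
wrist_force: [0.5, -0.3, -5.7]
gripper_width: 0.572
gripper_force: 30.0
```

Request:
{"method": "servo_tool", "body": {"commands": [[[0.7,3.5,-7,0,0,0,0.008],[0.7,10,-20,0,0,0,0.025],[0.7,18,-36,0,0,0,0.044],[0.7,27,-52.5,0,0,0,0.064],[0.7,35.3,-69.3,0,0,0,0.085]]]}}

```text
time_s: 32.2
tcp_pos: [0.5287, 0.1115, 0.1174]
ee_rot: [[0.959, 0.285, -0.005], [0.285, -0.959, -0.002], [-0.005, 0.0, -1.0]]
wrist_force: [-0.5, -0.1, -5.1]
gripper_width: 0.572
gripper_force: 30.0
```

Request:
{"method": "servo_tool", "body": {"commands": [[[0.7,6,-14.5,0,0,0,0.017],[0.7,12,-29,0,0,0,0.034],[0.7,17.5,-43,0,0,0,0.051],[0.7,23.5,-57.5,0,0,0,0.068],[0.7,29.3,-72.1,0,0,0,0.085]]]}}

```text
time_s: 32.7
tcp_pos: [0.5359, 0.1888, 0.1171]
ee_rot: [[0.979, 0.203, -0.005], [0.203, -0.979, -0.002], [-0.005, 0.001, -1.0]]
wrist_force: [0.9, 1.2, -5.1]
gripper_width: 0.575
gripper_force: 30.0
```

Request:
{"method": "servo_tool", "body": {"commands": [[[0.7,4.6,-15,0,0,0,0.017],[0.7,9.2,-30,0,0,0,0.034],[0.7,14,-44.5,0,0,0,0.051],[0.7,18.5,-59.5,0,0,0,0.068],[0.7,23.1,-74.3,0,0,0,0.085]]]}}

```text
time_s: 33.2
tcp_pos: [0.5433, 0.2661, 0.1167]
ee_rot: [[0.993, 0.119, -0.005], [0.119, -0.993, -0.003], [-0.005, 0.002, -1.0]]
wrist_force: [0.2, 1.1, -5.4]
gripper_width: 0.568
gripper_force: 30.0
```

Request:
{"method": "servo_tool", "body": {"commands": [[[0.7,4.6,-21,0,0,0,0.024],[0.7,9.3,-42.5,0,0,0,0.048],[0.7,13.5,-61,0,0,0,0.068],[0.7,16,-72.5,0,0,0,0.081],[0.7,16.7,-76,0,0,0,0.085]]]}}

```text
time_s: 33.7
tcp_pos: [0.5514, 0.344, 0.1173]
ee_rot: [[0.999, 0.036, -0.003], [0.036, -0.999, -0.002], [-0.003, 0.002, -1.0]]
wrist_force: [-0.2, -0.7, -5.7]
gripper_width: 0.572
gripper_force: 30.0
```

Request:
{"method": "servo_tool", "body": {"commands": [[[0.7,0,0,10,0,0,0],[0.7,0,0,32,0,0,0],[0.7,0,0,60,0,0,0],[0.7,0,0,82,0,0,0],[0.7,0,0,90,0,0,0]]]}}

```text
time_s: 34.2
tcp_pos: [0.5502, 0.3403, 0.0257]
ee_rot: [[0.999, 0.034, -0.007], [0.034, -0.999, -0.005], [-0.007, 0.005, -1.0]]
wrist_force: [-1.0, -0.9, -5.4]
gripper_width: 0.576
gripper_force: 30.0
```

Request:
{"method": "servo_tool", "body": {"commands": [[[0.7,0,0,2,0,0,0],[0.7,0,0,2,0,0,0],[0.7,0,0,2,0,0,0],[0.7,0,0,2,0,0,0],[0.7,0,0,2,0,0,0]]]}}

```text
time_s: 34.7
tcp_pos: [0.5527, 0.3435, 0.0284]
ee_rot: [[0.999, 0.036, 0.001], [0.036, -0.999, 0.001], [0.001, -0.001, -1.0]]
wrist_force: [-0.2, 0.3, -4.7]
gripper_width: 0.568
gripper_force: 30.0
```

Run:
```python
from plan import *
from h import *
c=r.capture("scene"); t=r.capture("top")
a=[cv2.resize(c["pixels"][200:300,380:510],(520,400),interpolation=2),cv2.resize(t["pixels"][180:280,170:240],(280,400),interpolation=2)]
cv2.imwrite("pics/c11.png",np.hstack(a)[:,:,::-1])
plan([(552.6,343.1,20,2,1)])
```

```text
now [552.5 343.3  28. ] 2.06 t 34.8 w 0.573 F [ 0.   0.  -4.9] j [ 46.  36.  -9.  -0. -45.  46.]
wp (552.6, 343.1, 20) end [0.1 0.2 8. ] [-0.0001 -0.      0.001 ]  step [0.  0.  1.6] [-0.     -0.      0.0002]
```

View pics/c11.png

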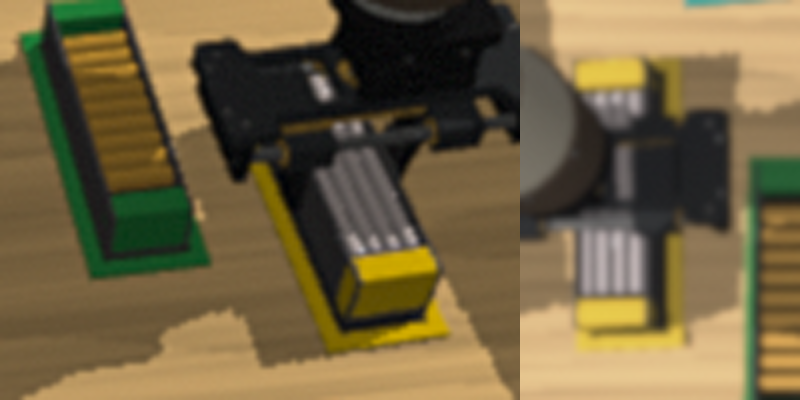

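Yellow hangs over its pad, square with the frame (scene crop (390,290)). The green tray is well clear of the finger. Lower it.

Request:
{"method": "servo_tool", "body": {"commands": [[[0.7,0,0,3,0,0,0],[0.7,0,0,5.5,0,0,0],[0.7,0,0,7,0,0,0],[0.7,0,0,7.6,0,0,0],[0.7,0,0,8.1,0,0,0]]]}}

```text
time_s: 35.3
tcp_pos: [0.5521, 0.343, 0.0205]
ee_rot: [[0.999, 0.036, -0.001], [0.036, -0.999, -0.001], [-0.001, 0.001, -1.0]]
wrist_force: [-4.9, -2.3, 7.2]
gripper_width: 0.572
gripper_force: 30.0
```

Request:
{"method": "servo_tool", "body": {"commands": [[[0.7,0,0,0,0,0,0],[0.7,0,0,0,0,0,0],[0.7,0,0,0,0,0,0],[0.7,0,0,0,0,0,0],[0.7,0,0,0,0,0,0]]]}}

```text
time_s: 35.8
tcp_pos: [0.5521, 0.343, 0.0204]
ee_rot: [[0.999, 0.036, -0.001], [0.036, -0.999, -0.001], [-0.001, 0.001, -1.0]]
wrist_force: [-4.7, -1.4, 5.0]
gripper_width: 0.574
gripper_force: 30.0
```

Request:
{"method": "servo_tool", "body": {"commands": [[[0.7,0,0,-0.4,0,0,0],[0.55,0,0,-0.4,0,0,0],[0.4,0,0,-0.4,0,0,0],[0.12,0,0,-0.4,0,0,0],[0.12,0,0,-0.4,0,0,0]]]}}

```text
time_s: 36.3
tcp_pos: [0.5532, 0.3438, 0.0198]
ee_rot: [[0.999, 0.036, 0.001], [0.036, -0.999, 0.001], [0.001, -0.001, -1.0]]
wrist_force: [-0.8, 0.7, -0.0]
gripper_width: 0.704
gripper_force: 0.0
```

Request:
{"method": "servo_tool", "body": {"commands": [[[0.12,0,0,-10,0,0,0],[0.12,0,0,-30,0,0,0],[0.12,0,0,-60,0,0,0],[0.12,0,0,-95,0,0,0],[0.12,0,0,-125,0,0,0]]]}}

```text
time_s: 36.8
tcp_pos: [0.5531, 0.3436, 0.1474]
ee_rot: [[0.999, 0.036, 0.002], [0.036, -0.999, 0.001], [0.002, -0.001, -1.0]]
wrist_force: [0.7, 1.3, -0.5]
gripper_width: 0.877
gripper_force: 0.0
```

Request:
{"method": "servo_tool", "body": {"commands": [[[0.12,-10,20,-10,0,0,0],[0.12,-22,60,-20,0,0,0],[0.12,-32,105,-30,0,0,0],[0.12,-36,150,-40,0,0,0],[0.12,-40,200,-40,0,0,0]]]}}

```text
time_s: 37.3
tcp_pos: [0.5205, 0.1414, 0.1876]
ee_rot: [[0.999, 0.038, 0.005], [0.038, -0.999, 0.002], [0.005, -0.002, -1.0]]
wrist_force: [0.9, -0.6, -0.1]
gripper_width: 0.877
gripper_force: 0.0
```

Request:
{"method": "servo_tool", "body": {"commands": [[[0.12,0,45,0,0,0,0],[0.12,0,90,0,0,0,0],[0.12,0,130,0,0,0,0],[0.12,0,155,0,0,0,0],[0.12,0,160,0,0,0,0]]]}}

```text
time_s: 37.8
tcp_pos: [0.5255, -0.0202, 0.1858]
ee_rot: [[0.999, 0.032, 0.001], [0.032, -0.999, -0.001], [0.001, 0.001, -1.0]]
wrist_force: [-0.1, 0.1, -0.2]
gripper_width: 0.876
gripper_force: 0.0
```

Run:
```python
from plan import *
from h import *
for n in("scene","top"):
    k=r.capture(n); np.savez(n+"5.npz",**k); k0=dict(np.load(n+"0.npz"))
    cv2.imwrite(f"pics/{n}5.png",k["pixels"][:,:,::-1])
    d=cv2.absdiff(k["pixels"],k0["pixels"]).max(2)
    print(n,"jar/coupling diff", d[300:355,290:400].mean() if n=="scene" else d[140:172,270:357].mean())
t=cv2.imread("pics/top5.png"); cv2.imwrite("pics/c12.png",np.hstack([cv2.resize(t[185:315,170:260],(388,560),interpolation=2),cv2.resize(t[215:315,380:480],(410,560),interpolation=2)]))
plan([])
```

```text
scene jar/coupling diff 4.459338842975207
top jar/coupling diff 3.3132183908045976
now [525.7 -18.4 185.5] 1.96 t 37.9 w 0.884 F [ 0.1  0.3 -0. ] j [ 16.  15. -18.   0. -58.  76.]
```

View pics/c12.png

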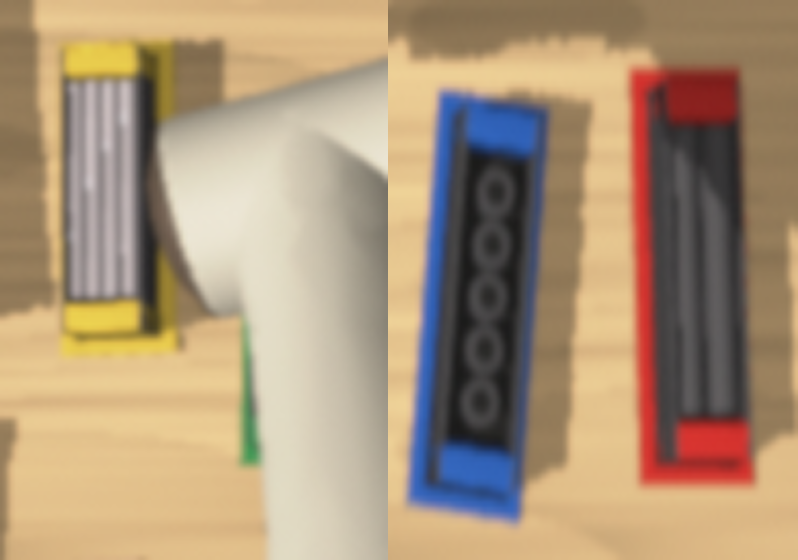

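Yellow, blue and red all lie inside their frames. In the crop, yellow's rods centre at (100,189), blue's middle sleeve is at (488,297) and red's centre is near (708,271). I'll compare these with the pad centres numerically.

Run:
```python
from h import *
c=dict(np.load("top5.npz"))
for n,uv,z,p in(("yellow",(170+100.5/4.311,185+189/4.308),.043,(551.1,343.1)),("blue",(380+100/4.1,215+297/5.6),.044,(441.5,-220.4)),("red",(380+320/4.1,215+271/5.6),.044,(454.7,-361.1))):
    a=ray(c,np.array(uv)-.4,z)[0]*1000; print(n,a.round(1),"minus pad",(a-p).round(1))
h=cv2.cvtColor(c["pixels"],cv2.COLOR_RGB2HSV); m=cv2.inRange(h,(0,0,120),(180,60,255)); o=np.zeros_like(m); o[200:258,183:204]=m[200:258,183:204]
o=cv2.morphologyEx(o,cv2.MORPH_CLOSE,np.ones((3,3))); print("rods",rect(c,max(blobs(o),key=cv2.contourArea),.040))
s=dict(np.load("scene5.npz")); a=cv2.resize(s["pixels"][195:300,140:500],(800,233),interpolation=2); b=cv2.resize(s["pixels"][195:300,145:255],(400,367),interpolation=2); d=cv2.resize(s["pixels"][195:300,385:495],(400,367),interpolation=2)
cv2.imwrite("pics/c13.png",np.vstack([a,np.hstack([b,d])])[:,:,::-1])
```

```text
yellow [550.2 342.8] minus pad [-0.9 -0.3]
blue [ 441.6 -219.2] minus pad [0.1 1.2]
red [ 453.1 -360.6] minus pad [-1.6  0.5]
rods (550.4, 343.3, 136.5, 43.2, 1.8)
```

View pics/c13.png

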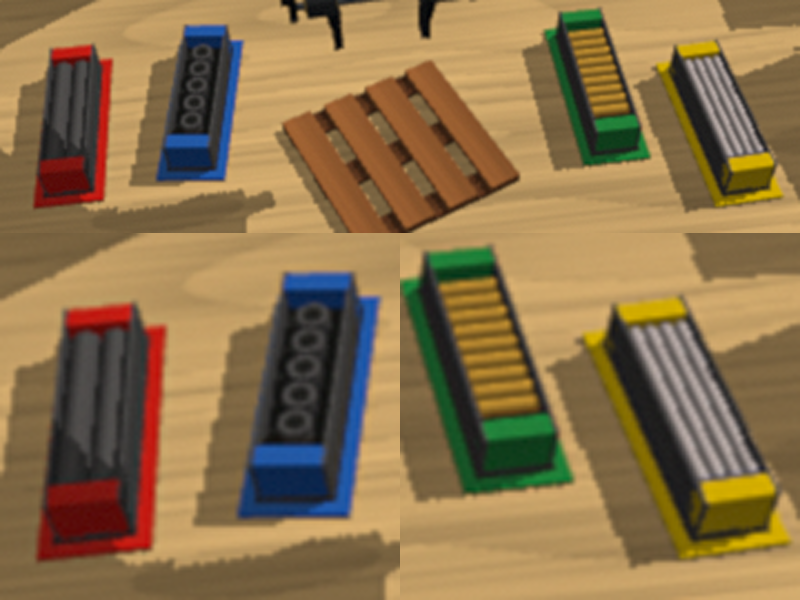

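All four trays sit square inside their frames, within about 1.5 mm: red (90,425), blue (305,400), green (485,360) and yellow (690,420). The arm is clear of everything, so I hand the job in.

```bash
python3 -c "
from station import r
print(r.finish_job())"
```

```text
the job is handed in; nothing more can be done
None
```

I took the stack apart from the top down (green, blue, red, yellow). Each tray is on the pad of its own colour, square and within about 2 mm of centre by the camera check, the jar and coupling look undisturbed, and the job was handed in at about 38 s of the 112 s allowed.

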